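# Make the bench lathe ready: hang up the chuck key and lower the chuck guard

### The arm

A 6-joint arm with a two-finger parallel gripper is mounted at the origin on the work surface. World frame = base frame: x ahead of the robot, y to its left, z up, the work surface at z = 0. Lengths are in m, angles in degrees, forces in N, time in s.
With the tool pointing down it reaches from about 0.4 to 0.825 m from the base axis. Payload 7 kg.
Tool frame: the origin (TCP) lies at the very end of the fingers, on their centre line; the grasp point (between the pads) lies 19 mm behind it (grasp_offset is the x of the grasp point in the tool frame, in m); x points along the fingers, y is the direction in which the jaws open and shut, and the axes are right-handed (so a half turn about x gives the same grasp; the last joint's range is limited). The gripper opens to 88 mm and grips with 3 to 60 N. Pads are 19 mm wide; open, the fingers measure 130 mm over their backs; the gripper's body (78 mm by 193 mm) begins 47 mm behind the grasp point.
Start: joints at [84.46, 20.546, 0.682, 0, -70.136, -16.507], TCP at [0.253, 0.626, 0.227] pointing down, gripper open.
Joint ranges: [-176.03, 176.03], [-82.01, 121.73], [-58.28, 71.71], [-173.87, 95.51], [-174.79, -0.11], [-173.66, 173.66]. Speed limits (degrees/s): [136.94, 136.94, 172.46, 180, 180, 180].

### API

Orientations are given as [roll, pitch, yaw] about the fixed x, y, z axes, in that order (R = Rz(yaw) Ry(pitch) Rx(roll)).
In Python, from plant import get_obs, snapshot, close_job, grasp_offset gives the robot as it stands.
- The arm moves only by the tool carry_out, never from a script. Its argument "series" is a list that holds one entry, the list of rows, each a list of 6 numbers: the shift along the tool's x, y, z in mm, then the turn, a rotation vector about the tool's x, y, z in degrees. A call has 1 to 10 rows; each row is the pose to reach, as a shift and turn from the pose commanded when the call began, along the tool's axes at that moment; what a row does not reach only later rows make up. A row lasts 1/8 s, in which the tool goes at most 62.5 mm and 10.7 degrees, less where a joint would pass 70% of its speed; a pose out of reach is approached as far as the arm can. A call with a gripper value outside its range is refused whole. "hand" is the gripper's target within -1 to 1 (shut at 1, half-way at 0, fully open at -1), set as the call begins (left out, the last holds). The fingers move at their own pace and stop on an object; the grip force is fixed at half the most. Time passes only in rows, so rows that repeat a pose let the fingers close. It gives the time, the measured TCP pose, the force and the opening at its end, in the units of the state.
- get_obs(): the state, without advancing time (a new reading comes with each control period).
- snapshot(name): name is "side" or "top"; returns a dict with "color" (400x640x3 uint8, red, green, blue), "fx", "fy", "cx", "cy" (pixels), "eye" and "attitude" of the camera in the world. Camera axes: x right, y down, z forward; pixel columns grow to the right and rows downward; lengths in m; the calibration is good to about 2 mm. A picture is of the moment at which its call begins. There is no depth.
- close_job(): hands the job in, once; it reports no verdict.
The state is a dict: "clock": time; "joint_pos": joint angles; "qvel": joint speeds; "tau": joint torques, N m; "tool_pos": TCP position; "orientation": TCP orientation; "force": force on the tool from outside, world axes, zero at the start; "moment": the same for the moment, N m; "opening": finger opening in m.
Only numpy, scipy, OpenCV 4.12 (cv2) and the standard library are available. Lean on these libraries where they do the work, as an engineer would, in place of code of your own. Each camera call takes 0.05 s, during which the arm holds its last target.

### The job

Someone left the chuck key standing in the lathe's chuck. Pull it out and hang it by its T-bar in the two V-notches of the blue key rest, then swing the yellow-framed chuck guard up over the top from where it leans at the back and lower it gently all the way down onto its front buffer, never letting it drop. Lay the key in rather than dropping it, and leave the other small tools and parts where they are.

Things in the scene. Friction and masses are not known exactly. Their poses are not given: they have to be found in the camera images.
- lathe: small bench lathe on a plywood board, fixed. Origin on the table under the middle of the chuck; x to the back, away from the operator, y along the spindle towards the headstock, z up. Spindle axis 118 mm up; chuck 64 mm diameter, 36 long. Headstock y 22 to 118, x -50 to 50 mm, 165 high; saddle and tailstock (to y = -272) under 150 high. Behind the open guard it is free above 150 mm at y -90 to 25.
- key: steel T-handled chuck key, 0.09 to 0.14 kg. Origin at the middle of its T-bar (round, 10 mm diameter, 100 long, along its y); the 10 mm round shank, square at the tip, runs 72 mm along its -z. At the start its last 17 mm stand loosely in a hole of the chuck, T-bar along the spindle, leaning 0.26 rad towards the operator, and block the guard; pull it out along its own z.
- rest: key rest, fixed: dark base plate 130 x 110 x 6 mm with two blue cheeks (10 mm thick, 66 mm apart inside, at y = -38 and +38 mm), each topped by an open V-notch; behind them (+x, 58 to 92 mm) a wooden block with hex keys, up to 70 mm high. Origin on the table midway between the cheeks, y from cheek to cheek, z up.
- rest_seat (a point): where the middle of the key's T-bar lies when the key hangs in the rest, 95 mm above the table: T-bar along the rest's y (either way round), one end in each notch, shank hanging between the cheeks. The V sides slope at 45 degrees, 45 mm wide at the mouth; notch bottoms 7 mm below this point, tops 16 mm above it.
- guard (a joint): angle of the chuck guard (rad): 0 = shut, level, on its front rubber buffer (a hard stop of the joint); pi/2 = upright; 2.53 = leaning back on its rear stop, where it starts. Hinge friction holds the guard only within about 0.3 rad of upright; further over either way it falls by its own weight (0.25 to 0.36 kg).
- guard_hinge (a point): middle of the guard's hinge line, 178 mm above the table, 55 mm behind the spindle axis. The frames of the three guard points turn with the guard: y along the hinge, -x from the hinge to the guard's front corner, z out of its outer face (up when shut).
- guard_bar (a point): middle of the bar of the guard's black bow handle on its outer face, 85 mm from the hinge, 38 mm off the sheet; bar along the hinge, round, 10 mm diameter, 86 mm free between its legs, 31 mm clear to the sheet. While the guard leans back the bar hangs underneath; with the guard upright or a little forward it can be gripped from above, and it may turn between the fingers.
- guard_edge (a point): middle of the guard's front corner, 115 mm from the hinge. The guard is a 4 mm clear sheet, yellow-edged, 130 mm wide along the hinge, with a 45 mm skirt bent at right angles from this corner to its inner side (down when shut, up when it leans back). This corner can be pushed over from behind with the fingertips.
- brass_blank: brass cylinder, 28 mm diameter, 30 high, standing on the lathe's board in front of the headstock; leave it
- turned_pin: turned aluminium pin, 30 mm diameter, 40 high, standing on the lathe's board in front of the chuck; leave it
- oil_bottle: yellow oil bottle with red cap, 48 mm diameter, 120 high; leave it
- screwdriver: screwdriver lying on the table, 180 mm; leave it
- chip_brush: brush lying on the table, 170 mm; leave it
- spanner: spanner lying on the lathe's board behind the bed, 150 mm; leave it
- caliper: digital caliper lying on the table, 190 mm; leave it
There are look-alikes about, which are no part of the job. Leave any pink or turquoise look-alike of the rest alone.

How it is judged (in metres and radians):
On the way:
1. the key hangs in its rest, let go, the guard not yet shut (distance between key and rest_seat below 0.015 m and angle between the y axis of key and the y axis of rest, either way round below 0.2 rad and angle between key's own z axis and vertical below 0.4 rad and contact force between the fingers and key below 0.1 N and value of joint guard above 0.3 rad), for 0.2 s.
At the end, for the whole second after the job is handed in: The guard is shut on its front buffer (within 0.03 rad) and still; the key hangs in its rest at rest, the middle of its T-bar within 15 mm of the seat, T-bar along the rest within 0.2 rad, shank down within 0.4 rad (value of joint guard below 0.03 rad and velocity of joint guard between -0.05 and 0.05 rad/s and distance between key and rest_seat below 0.015 m and angle between the y axis of key and the y axis of rest, either way round below 0.2 rad and angle between key's own z axis and vertical below 0.4 rad and linear speed of key below 0.05 m/s); the robot touches nothing.
It fails at once if the guard drops: it comes down faster than 2 rad/s in the last 0.6 rad before its front buffer (value of joint guard below 0.6 rad and velocity of joint guard below -2 rad/s).
It fails at once if the key is dropped: it falls free faster than 0.75 m/s (linear speed of key above 0.75 m/s and contact force between key and anything else below 0.05 N).
It fails at once if another tool or part is moved by more than 20 mm (distance of any of brass_blank, turned_pin, oil_bottle, screwdriver, chip_brush, spanner, caliper from where it was at the start of the episode above 0.02 m).
It also fails if it takes over 72 s, if anything falls off the work surface, if the arm or the gripper's body presses on something with over 40 N, if the wrist force passes 120 N, or if a joint passes its speed limit or range.

## Working session

There is one attempt and no reset: what is moved stays moved. The work goes in short steps, Python scripts to look and compute and a tool call to move; the robot and the scene stay as the last step left them, time stands still between calls to the robot, and variables do not carry over. Pictures are saved under pics/ and viewed, and the job is handed in when it is done.

Besides the shell and the picture viewer there is one more tool, called after ">>>" as a command line: name --argument value ..., lists and objects as JSON in quotes. carry_out: Moves the arm, as the interface text tells. Its arguments: {"type":"object","properties":{"series":{"type":"array","items":{"type":"array","items":{"type":"array","items":{"type":"number"}}}},"hand":{"type":"number"}},"required":["series"]}

```bash
ls; mkdir -p pics; python3 - <<'E'
from plant import get_obs, snapshot, grasp_offset
import cv2
o=get_obs();print(o,grasp_offset)
for n in("side","top"):
    s=snapshot(n);cv2.imwrite(f"pics/{n}0.png",s["color"][:,:,::-1])
    print(n,{k:v for k,v in s.items() if k!="color"})
E
```

```text
pics
{'clock': 0.0, 'joint_pos': array([ 8.44603595e+01,  2.05894390e+01,  6.34039563e-01, -2.11698340e-02,
       -7.01344551e+01, -1.65057807e+01]), 'qvel': array([-0.01913125, -0.02547781, -0.01203087,  0.08433088, -0.06035822,
       -0.10967831]), 'tau': array([ 9.25763197e-04, -5.82718277e+01,  2.93066847e+01,  6.99723423e+00,
        7.01499768e-03, -1.58854350e-04]), 'tool_pos': array([0.2532034 , 0.6251889 , 0.22564392]), 'orientation': array([  94.0190112 ,   89.90796729, -108.03361941]), 'force': array([ 0.39626018, -0.06886104, -0.93470824]), 'moment': array([ 0.02541387,  0.00519463, -0.01713236]), 'opening': 0.08754678909317339} -0.0188
side {'fx': 366.1441376690298, 'fy': 366.1441376690298, 'cx': 326.37904875207914, 'cy': 205.71985687351602, 'eye': array([-0.07121696, -0.90890908,  0.7933872 ]), 'attitude': array([-119.16220886,    1.42557193,  -29.57215648])}
top {'fx': 486.072393483311, 'fy': 486.072393483311, 'cx': 330.30967818704175, 'cy': 203.13777461541832, 'eye': array([0.23157646, 0.08144097, 1.6420792 ]), 'attitude': array([-170.92524622,   -0.49366681,  -90.25885974])}
```

View pics/side0.png

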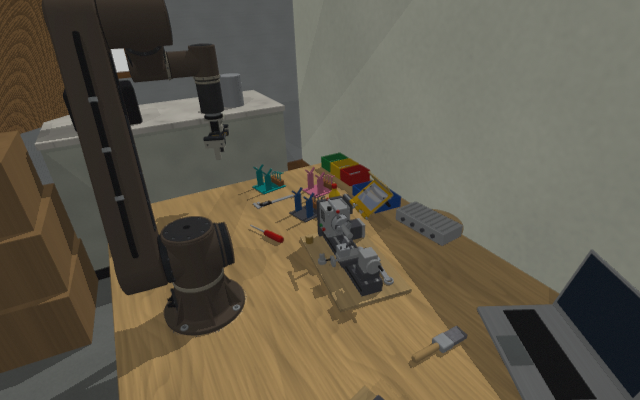

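View pics/top0.png

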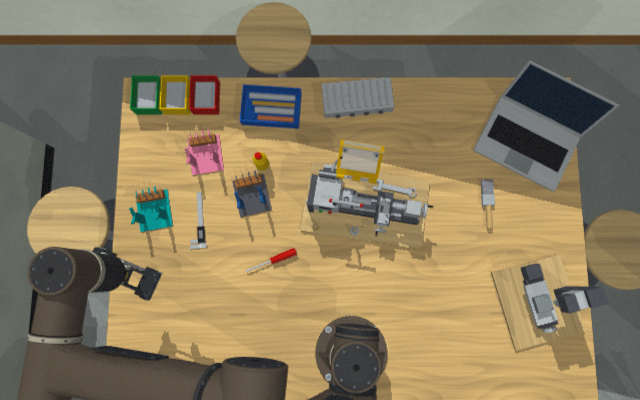

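The side view shows the lathe at about (345,240) with the blue rest at (303,205). In the top view the lathe is at (365,205), the blue rest at (252,195) and the yellow guard at (360,160), leaning back. I'll zoom in next.

```bash
cat > h.py <<'E'
import numpy as np, cv2
from scipy.spatial.transform import Rotation as Ro
from plant import get_obs, snapshot
def Rm(a): return Ro.from_euler('xyz',a,degrees=True).as_matrix()
class Cam:
    def __init__(s,n):
        d=snapshot(n); s.d=d; s.img=d["color"][:,:,::-1].copy(); s.R=Rm(d["attitude"]); s.e=np.array(d["eye"])
    def proj(s,p):
        c=(np.atleast_2d(p)-s.e)@s.R; d=s.d
        return np.c_[d["fx"]*c[:,0]/c[:,2]+d["cx"], d["fy"]*c[:,1]/c[:,2]+d["cy"]]
    def ray(s,u,v):
        d=s.d; r=s.R@np.array([(u-d["cx"])/d["fx"],(v-d["cy"])/d["fy"],1]); return r/np.linalg.norm(r)
    def plane(s,u,v,z):
        r=s.ray(u,v); return s.e+r*(z-s.e[2])/r[2]
    def crop(s,x0,y0,x1,y1,k,name,pts=None):
        im=cv2.resize(s.img[y0:y1,x0:x1],None,fx=k,fy=k,interpolation=cv2.INTER_CUBIC)
        if pts is not None:
            for p in s.proj(pts): cv2.circle(im,(int((p[0]-x0+.5)*k),int((p[1]-y0+.5)*k)),3,(255,0,255),1)
        for x in range((x0+9)//10*10,x1,10): cv2.putText(im,str(x),(int((x-x0+.5)*k),8),0,.3,(0,0,255)); cv2.line(im,(int((x-x0+.5)*k),10),(int((x-x0+.5)*k),14),(0,0,255))
        for y in range((y0+9)//10*10,y1,10): cv2.putText(im,str(y),(0,int((y-y0+.5)*k)),0,.3,(0,0,255)); cv2.line(im,(20,int((y-y0+.5)*k)),(24,int((y-y0+.5)*k)),(0,0,255))
        cv2.imwrite("pics/"+name,im)
def tri(c1,p1,c2,p2):
    a,b=c1.ray(*p1),c2.ray(*p2); A=np.c_[a,-b]; t=np.linalg.lstsq(A,c2.e-c1.e,rcond=None)[0]
    x,y=c1.e+a*t[0],c2.e+b*t[1]; return (x+y)/2,np.linalg.norm(x-y)
E
python3 - <<'E'
from h import *
s=Cam("side");t=Cam("top")
print(t.proj([[0,0,0]]),t.plane(252,195,.09),t.plane(320,195,.1))
s.crop(270,160,430,310,5,"s1.png")
t.crop(295,135,440,250,5,"t1.png")
t.crop(220,150,330,250,6,"t1b.png")
s.crop(240,150,350,260,5,"s1b.png")
o=get_obs();print(t.proj([o["tool_pos"]]),s.proj([o["tool_pos"]]))
E
```

```text
[[351.25677575 352.5453392 ]] [0.50690298 0.32038699 0.09      ] [0.50447433 0.10012862 0.1       ]
[[136.75327879 273.98897641]] [[220.108876   154.36919142]]
```

View pics/s1.png

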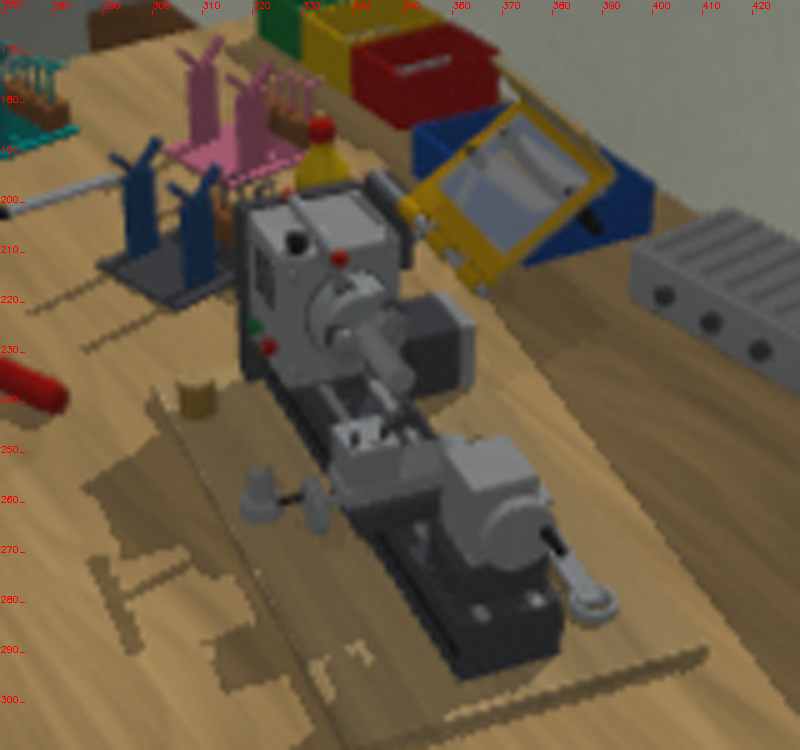

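View pics/t1.png

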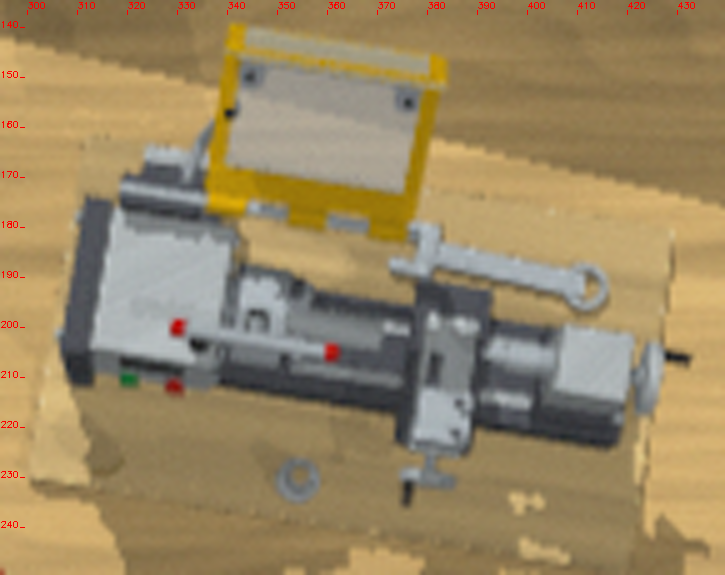

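View pics/t1b.png

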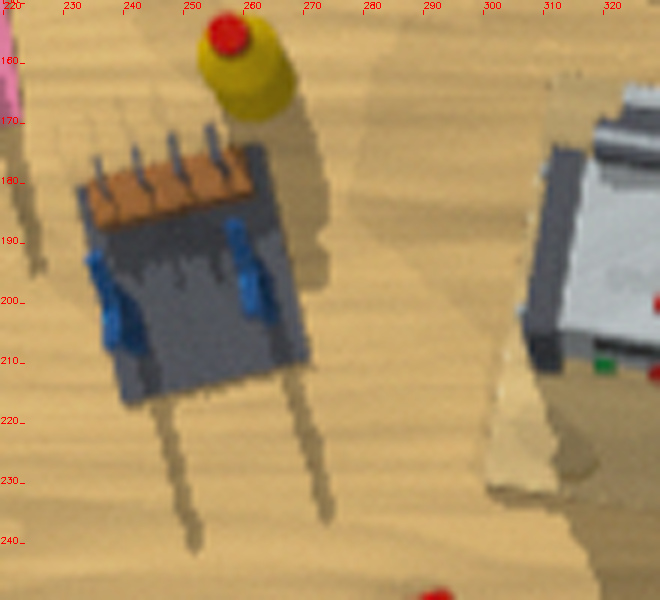

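View pics/s1b.png

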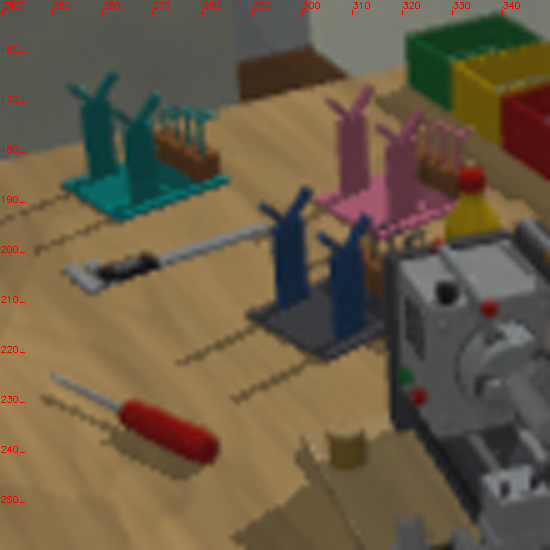

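```bash
python3 - <<'E'
from h import *
s=Cam("side");t=Cam("top")
a=t.plane(328.5,200.3,.202);b=t.plane(359.3,205,.202)
print(a,b,np.linalg.norm(a-b),np.degrees(np.arctan2(*(a-b)[:2])),s.proj([a,b]))
# hinge line corners
h1=t.plane(336.5,177,.178);h2=t.plane(376,183,.178);print(h1,h2,np.linalg.norm(h1-h2),s.proj([h1,h2]))
hsv=cv2.cvtColor(s.img,cv2.COLOR_BGR2HSV)
for c,n in((s,'s'),(t,'t')):
    hsv=cv2.cvtColor(c.img,cv2.COLOR_BGR2HSV)
    m=((hsv[...,0]<8)|(hsv[...,0]>172))&(hsv[...,1]>140)&(hsv[...,2]>90)
    k,l,st,ce=cv2.connectedComponentsWithStats(m.astype('uint8'))
    for i in range(1,k):
        if st[i,4]>2: print(n,st[i],ce[i])
E
```

```text
[0.47018613 0.07338943 0.202     ] [ 0.4556083  -0.01895676  0.202     ] 0.0934897354355757 8.970716041279637 [[326.61328362 197.07275975]
 [336.739921   209.4068238 ]]
[0.54675955 0.04835258 0.178     ] [ 0.52760185 -0.07293411  0.178     ] 0.12279039392260292 [[349.14035612 200.47710782]
 [364.33809653 216.95701627]]
s [341 169   9   6  12] [344.83333333 171.5       ]
s [331 183   6   3  13] [333.69230769 184.23076923]
s [336 210   3   2   5] [337.2 210.6]
s [264 230  19  10  81] [272.91358025 234.64197531]
t [189  76  31  39 539] [204.0445269   94.74025974]
t [255 152   6   7  34] [257.5        155.17647059]
t [329 199   3   3   8] [330.125 200.125]
t [360 204   3   3   9] [361. 205.]
t [328 211   4   3   8] [329.5 212. ]
t [270 248  27  16 187] [283.03743316 255.5828877 ]
```

```bash
python3 - <<'E'
from h import *
s=Cam("side");t=Cam("top")
A=t.plane(330.1,200.1,.204);B=t.plane(361,205,.204)
d=(A-B)[:2];print(A,B,np.linalg.norm(d),np.degrees(np.arctan2(d[0],d[1])))
print("tri near",tri(s,(337.2,210.6),t,(361,205)))
M=(A+B)/2
yaw=-np.arctan2(d[0],d[1]);X=np.array([np.cos(yaw),np.sin(yaw)]);Y=np.array([-np.sin(yaw),np.cos(yaw)])
print("key mid",M, "lathe org",M[:2]+.0224*X)
O=M[:2]+.0224*X
def W(x,y,z): return np.r_[O+x*X+y*Y,z]
def guard(th,yg):
    # hinge (55,yg,.178); local -x dir at angle th: (-cos th, sin th)
    f=np.array([-np.cos(th),np.sin(th)]);n=np.array([np.sin(th),np.cos(th)])  # outer normal z
    P=[]
    for yy in(-.065,.065):
        for a,b in((0,0),(.115,0),(.115,-.045)):
            q=np.array([.055,.178])+a*f+b*n; P.append(W(q[0],yg+yy,q[1]))
    for yy in (-.043,.043):
        q=np.array([.055,.178])+.085*f+.038*n;P.append(W(q[0],yg+yy,q[1]))
    return P
chk=[W(0,-.018,.118),W(0,.018,.118)]
hs=[W(sx*.05,y,.165) for sx in(-1,1) for y in(.022,.118)]
for yg in (-.03,): P=guard(2.53,yg)+hs+chk+[A,B]
s.crop(290,160,410,260,6,"s2.png",P);t.crop(295,130,440,250,5,"t2.png",P)
E
```

```text
[0.47044791 0.06859955 0.204     ] [ 0.45528098 -0.02391334  0.204     ] 0.09374791201019729 9.310470107679189
tri near (array([ 0.45519989, -0.0238779 ,  0.20022416]), np.float64(0.0014540729658997257))
key mid [0.46286445 0.02234311 0.204     ] lathe org [0.48496935 0.01871914]
```

View pics/s2.png

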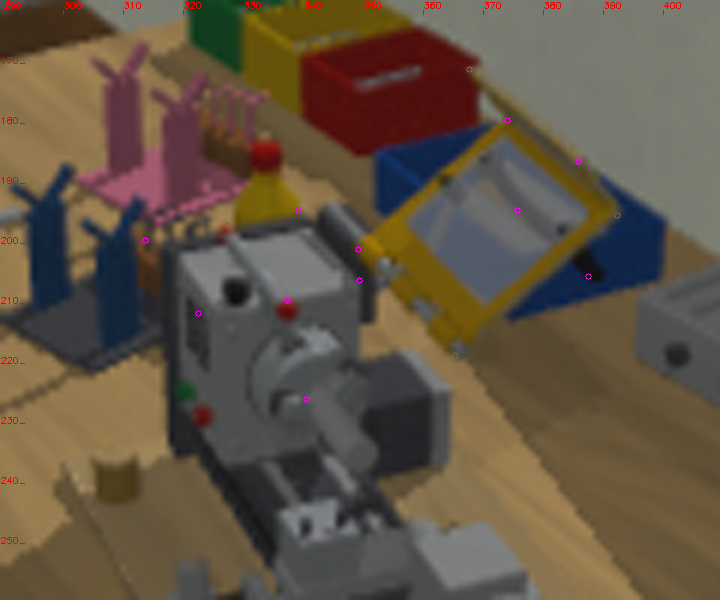

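View pics/t2.png

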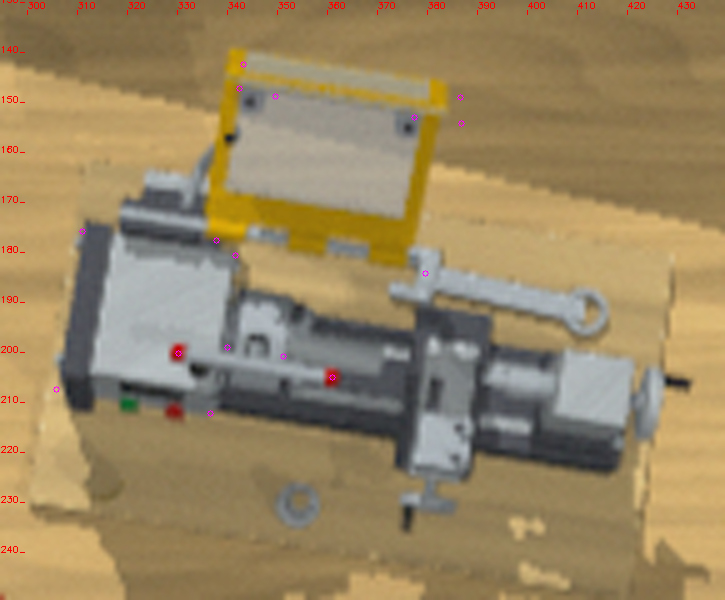

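```bash
python3 - <<'E'
from h import *
s=Cam("side");t=Cam("top")
c=[t.plane(u,v,.006) for u,v in((240,217.),(271,209.5),(264.5,174),(232,181))]
for i in range(4): print(c[i],np.linalg.norm(c[i]-c[(i+1)%4]))
fy=(c[0]-c[1])+(c[3]-c[2]); fx=(c[3]-c[0])+(c[2]-c[1])
print(np.degrees(np.arctan2(-fy[0],fy[1])),np.degrees(np.arctan2(fx[1],fx[0])))
hsv=cv2.cvtColor(t.img,cv2.COLOR_BGR2HSV);m=cv2.inRange(hsv,(100,110,50),(125,255,255))
k,l,st,ce=cv2.connectedComponentsWithStats(m)
for i in range(1,k):
    if st[i,4]>10:print(st[i],ce[i])
yaw=np.radians(13.)
X=np.array([np.cos(yaw),np.sin(yaw)]);Y=np.array([-X[1],X[0]])
ctr=np.mean(c,0)[:2]
for off in(.03,):
    O=ctr-off*X;print(O)
    P=[np.r_[O+x*X+y*Y,.111] for y in(-.043,-.033,.033,.043) for x in(-.0225,.0225)]+[np.r_[O+sx*X+y*Y,.006] for y in(-.055,.055) for sx in(-.035,.095)]+[np.r_[O,.095]]
t.crop(220,150,330,250,6,"t3.png",P);s.crop(270,170,350,240,8,"s3.png",P)
E
```

```text
[0.44624217 0.37233808 0.006     ] 0.10756218913549931
[0.47157854 0.26780247 0.006     ] 0.12573951571729136
[0.59498005 0.29193736 0.006     ] 0.11347548664233255
[0.57073687 0.40279292 0.006     ] 0.12816562508078666
12.962766683319222 12.419007132123566
[ 240   85   61   43 1312] [267.63338415 105.87957317]
[257 186   9  18  76] [261.21052632 195.26315789]
[235 192  10  17  78] [239.16666667 201.25641026]
[0.4916533  0.32696918]
```

View pics/t3.png

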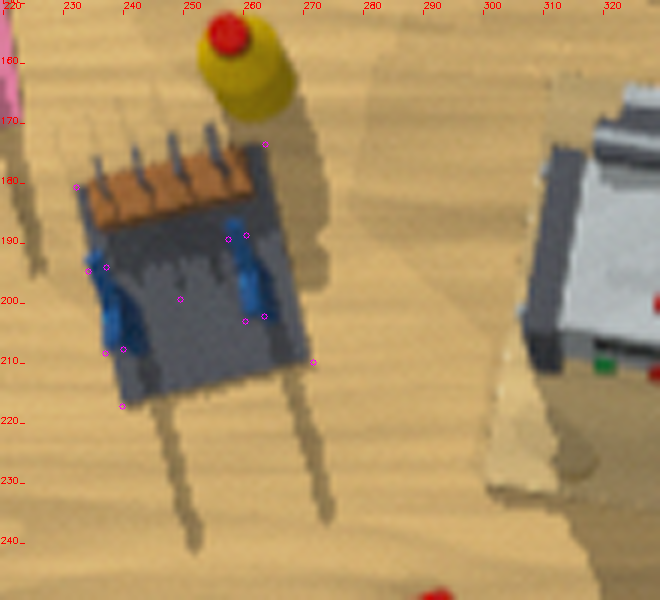

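View pics/s3.png

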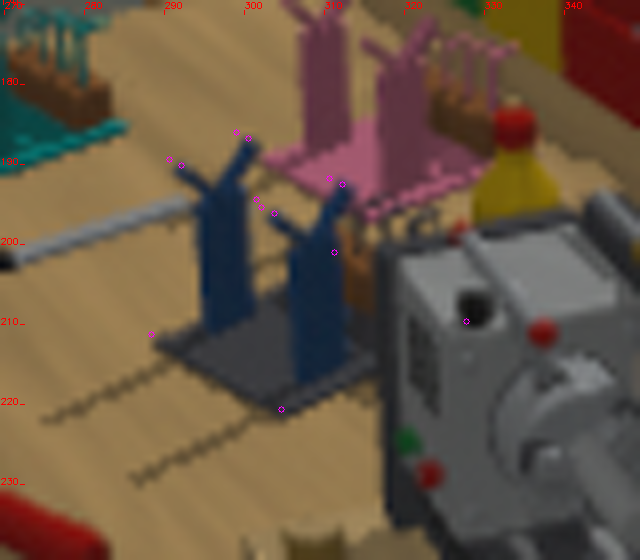

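```bash
python3 - <<'E'
from h import *
s=Cam("side");t=Cam("top")
for c,b,n in((t,(226,180,276,216),"t4.png"),(s,(284,182,324,220),"s4.png")):
    im=c.img[b[1]:b[3],b[0]:b[2]];k=15 if c is t else 16
    im=cv2.resize(im,None,fx=k,fy=k,interpolation=cv2.INTER_NEAREST)
    for x in range(0,b[2]-b[0],5): cv2.putText(im,str(x+b[0]),(x*k,10),0,.4,(0,0,255))
    for x in range(0,b[3]-b[1],5): cv2.putText(im,str(x+b[1]),(0,x*k+12),0,.4,(0,0,255))
    cv2.imwrite("pics/"+n,im)
E
```

```text
(no output)
```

View pics/t4.png

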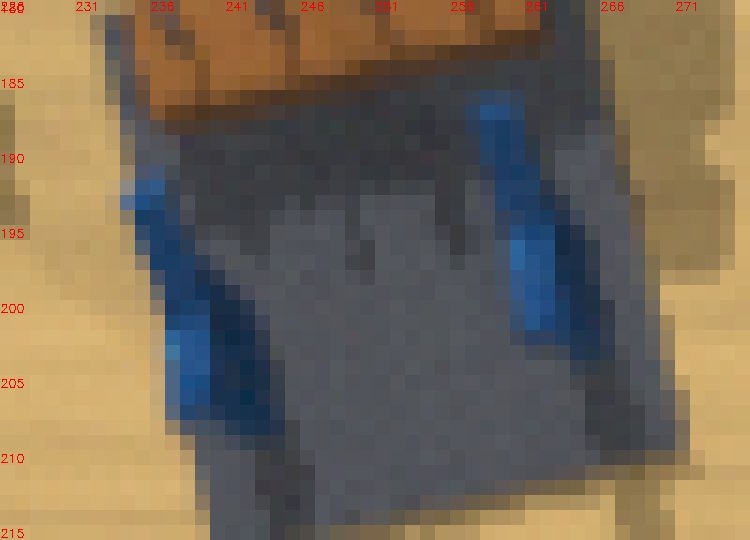

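View pics/s4.png

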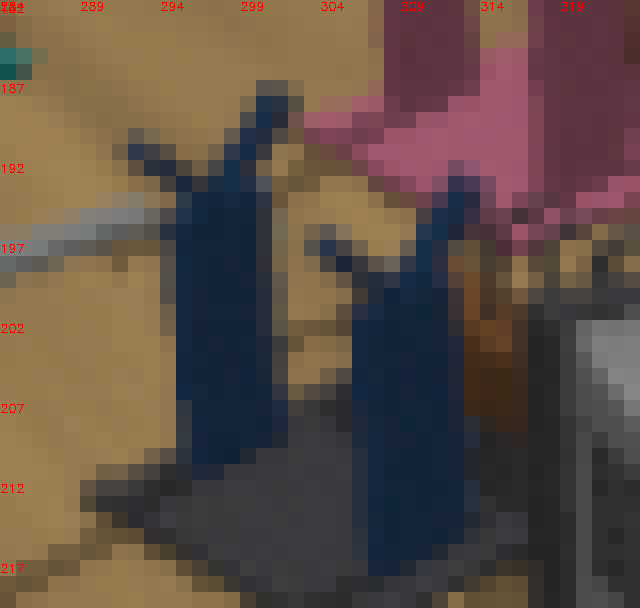

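```bash
python3 - <<'E'
from h import *
s=Cam("side");t=Cam("top")
print(tri(t,(248.4,196.9),s,(301.8,191.7)))
print(t.plane(248.4,196.9,.111),s.plane(301.8,191.7,.111))
L=t.plane(236.8,199.6,.111);R=t.plane(260,194.2,.111);print(L,R,np.linalg.norm(L-R),np.degrees(np.arctan2(-(L-R)[0],(L-R)[1])))
# notch bottoms (visible in side): 
print(s.plane(296,193.5,.088),s.plane(308.5,199,.088))
E
```

```text
(array([0.49643679, 0.32994984, 0.10559334]), np.float64(0.0032988311763763344))
[0.49705396 0.32850023 0.111     ] [0.49032446 0.3205121  0.111     ]
[0.48842975 0.36523895 0.111     ] [0.50569708 0.29168089 0.111     ] 0.07555758463600093 13.210665080569878
[0.48100787 0.3600355  0.088     ] [0.5033091  0.28773047 0.088     ]
```

```bash
cat >> h.py <<'E'
def Rt(jyaw,tilt=0.,sgn=1):
    """tool R: jaw(y) axis horizontal-ish along yaw; tool x = down tilted by 'tilt' rad towards +(yaw dir)."""
    a=np.radians(jyaw);j=np.array([np.cos(a),np.sin(a),0]);u=np.array([0,0,1.])
    x=-np.cos(tilt)*u+np.sin(tilt)*j; y=sgn*(np.cos(tilt)*j+np.sin(tilt)*u)
    return np.c_[x,y,np.cross(x,y)]
GO=-0.0188
def rel(R,grasp=None,tcp=None,o=None):
    o=o or get_obs(); R0=Rm(o["orientation"]); p0=o["tool_pos"]
    p=np.array(tcp) if tcp is not None else np.array(grasp)-R@np.array([GO,0,0])
    S=R0.T@(p-p0)*1000; V=Ro.from_matrix(R0.T@R).as_rotvec(degrees=True)
    return np.round(S,1),np.round(V,2)
E
python3 - <<'E'
from h import *
o=get_obs();R0=Rm(o["orientation"]);print(R0.round(3))
for sg in(1,-1):
    R=Rt(-9.2,.26,sg)
    kz=np.array([-np.sin(.26)*np.cos(np.radians(-9.2)),-np.sin(.26)*np.sin(np.radians(-9.2)),np.cos(.26)])
    K=np.array([.463,.0223,.2015])
    print(sg,rel(R,K+.12*kz))
E
```

```text
[[-0.    -0.375 -0.927]
 [ 0.    -0.927  0.375]
 [-1.    -0.     0.   ]]
1 (array([ -72.7,  486.3, -395.4]), array([-102.2 ,   13.36,   10.66]))
-1 (array([ -72.7,  486.3, -395.4]), array([ 76.69,  10.03, -12.57]))
```

>>> carry_out --series '[[[-30,24,-20,4,0,0],[-60,60,-49,9.5,1,-1],[-73,110,-90,17,2,-2.5],[-73,160,-130,25,3,-4],[-73,210,-171,33,4,-5.5],[-73,260,-211,41,5,-7],[-73,310,-252,49,6,-8],[-73,360,-293,57,7.5,-9.5],[-73,410,-334,65,8.5,-11],[-73,450,-366,71,9.3,-12]]]' --hand 0.0

```text
clock: 1.95
tool_pos: [0.4225, 0.073, 0.3001]
orientation: [-91.6, 75.7, -5.2]
force: [0.4, 0.5, -0.0]
opening: 0.0439
```

```bash
python3 - <<'E'
from h import *
o=get_obs();print(o["clock"],o["joint_pos"].round(1),o["tool_pos"],o["opening"])
R=Rt(-9.2,.26,-1)
kz=-R[:,0]
K=np.array([.463,.0223,.2015])
for d in(.06,0):print(rel(R,K+d*kz))
E
```

```text
1.95 [ 47.4 -16.4 -35.2  12.8 -62.9 -56. ] [0.42252879 0.07295904 0.30012504] 0.043923192504556924
(array([ 65.5, -17.4, -46.5]), array([ 5.48,  1.01, -0.54]))
(array([125.5, -17.9, -47.6]), array([ 5.48,  1.01, -0.54]))
```

>>> carry_out --series '[[[15,-6,-20,2.5,0.5,0],[40,-14,-40,5,1,-0.5],[65,-17.5,-46.5,5.5,1,-0.5],[65,-17.5,-46.5,5.5,1,-0.5],[65,-17.5,-46.5,5.5,1,-0.5]]]'

```text
clock: 2.58
tool_pos: [0.4529, 0.0261, 0.2422]
orientation: [-90.3, 75.2, -9.4]
force: [-0.9, 0.8, -0.1]
opening: 0.0437
```

```bash
python3 - <<'E'
from h import *
o=get_obs();print(o["clock"],o["joint_pos"].round(1),o["tool_pos"],o["opening"])
R=Rt(-9.2,.26,-1)
kz=-R[:,0]
K=np.array([.463,.0223,.2015])
for d in(.06,0):print(rel(R,K+d*kz))
s=Cam("side");t=Cam("top")
P=[o["tool_pos"]]
s.crop(280,150,400,250,6,"s5.png",P);t.crop(280,120,410,250,6,"t5.png",P)
E
```

```text
2.575 [ 37.8 -11.6 -40.   13.7 -52.3 -54.4] [0.45285129 0.02609821 0.24222617] 0.043683005026932835
(array([ 0.9,  0.2, -2.1]), array([ 0.16, -0.05, -0.1 ]))
(array([60.9,  0.1, -2.1]), array([ 0.16, -0.05, -0.1 ]))
```

View pics/s5.png

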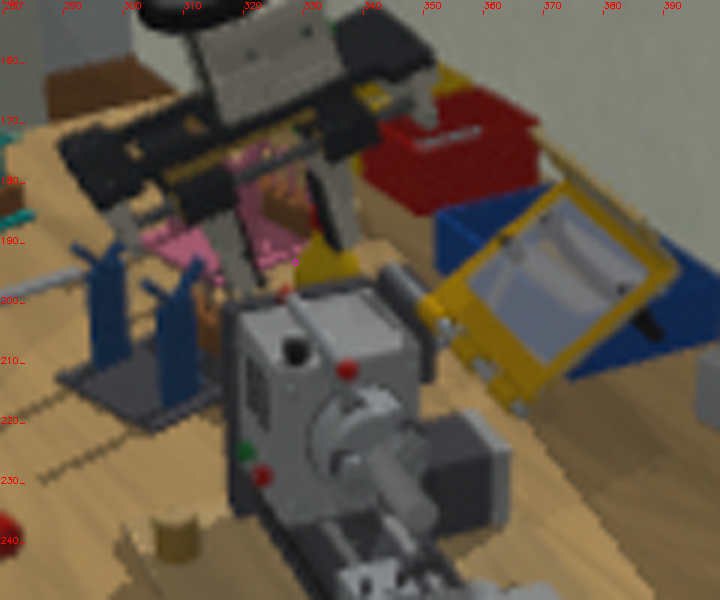

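View pics/t5.png

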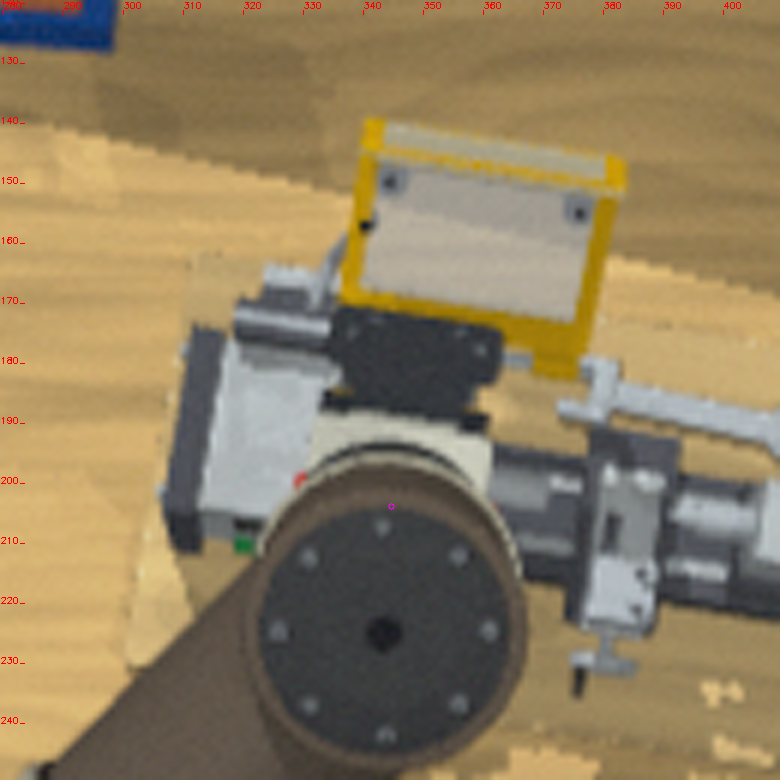

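>>> carry_out --series '[[[12,0,-2,0,0,0],[24,0,-2,0,0,0],[36,0,-2,0,0,0],[48,0,-2,0,0,0],[60,0,-2,0,0,0],[60,0,-2,0,0,0],[60,0,-2,0,0,0]]]'

```text
clock: 3.55
tool_pos: [0.4675, 0.0214, 0.1834]
orientation: [-90.4, 75.2, -9.5]
force: [-0.5, 1.4, 0.7]
opening: 0.0442
```

```bash
python3 - <<'E'
from h import *
o=get_obs();print(o["clock"],o["force"],o["tool_pos"],o["opening"])
R=Rt(-9.2,.26,-1)
K=np.array([.463,.0223,.2015]);print(rel(R,K))
s=Cam("side");t=Cam("top")
P=[o["tool_pos"],K]
s.crop(290,160,380,240,8,"s6.png",P)
E
```

```text
3.55 [-0.48059166  1.40264513  0.65917514] [0.46751504 0.02137302 0.18338718] 0.044197308749490974
(array([ 0.1, -0.2,  0.2]), array([ 0.15, -0.08, -0.15]))
```

View pics/s6.png

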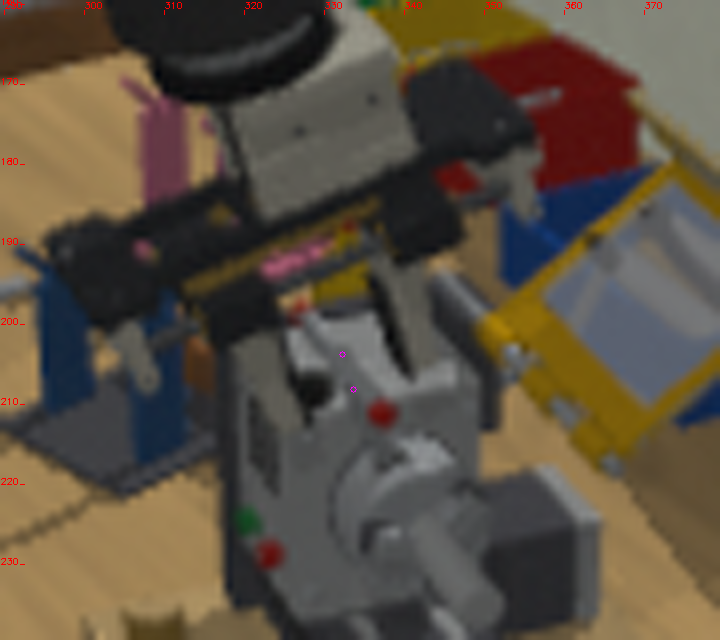

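The fingers straddle the bar, which runs from the red cap at (325,198) to the one at (336,211) with both fingers alongside it. I'll close the gripper now.

>>> carry_out --series '[[[0,0,0,0,0,0],[0,0,0,0,0,0],[0,0,0,0,0,0],[0,0,0,0,0,0],[0,0,0,0,0,0],[0,0,0,0,0,0]]]' --hand 1

```text
clock: 4.4
tool_pos: [0.4684, 0.0218, 0.1839]
orientation: [-90.2, 75.2, -9.3]
force: [5.1, -1.1, -2.6]
opening: 0.01
```

>>> carry_out --series '[[[-1,0,0,0,0,0],[-3,0,0,0,0,0],[-6,0,0,0,0,0],[-10,0,0,0,0,0],[-15,0,0,0,0,0],[-20,0,0,0,0,0],[-26,0,0,0,0,0],[-32,0,0,0,0,0],[-40,0,0,0,0,0]]]'

```text
clock: 5.52
tool_pos: [0.457, 0.023, 0.2223]
orientation: [-90.4, 75.3, -9.5]
force: [-0.8, 0.5, -1.2]
opening: 0.0092
```

```bash
python3 - <<'E'
from h import *
o=get_obs();print(o["clock"],o["force"],o["tool_pos"],o["opening"])
s=Cam("side")
g=o["tool_pos"]+Rm(o["orientation"])@[GO,0,0]
s.crop(290,160,380,240,8,"s7.png",[g])
E
```

```text
5.525 [-0.75731317  0.50228147 -1.18114225] [0.45703906 0.02297997 0.22227976] 0.00924680250193381
```

View pics/s7.png

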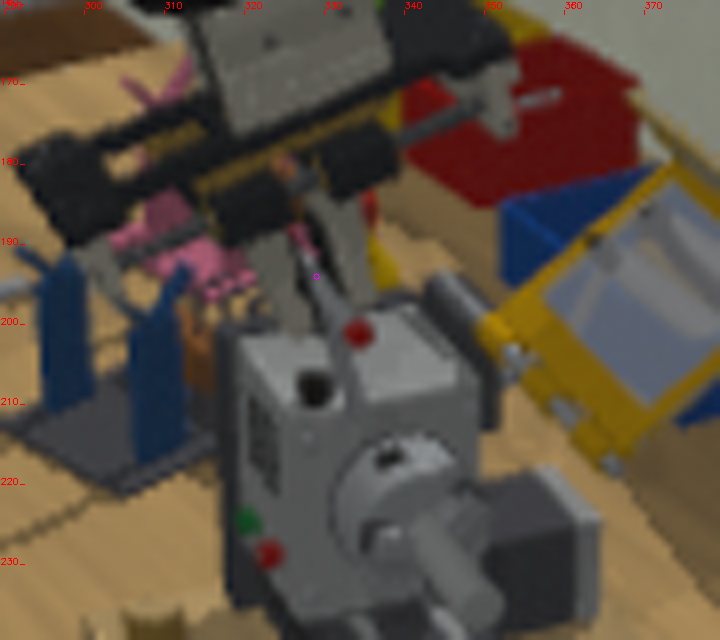

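The key is out: its shank end at (334,210) is above the empty chuck hole at (337,216). Next I'll lift it and carry it over the rest.

>>> carry_out --series '[[[-15,0,0,0,0,0],[-35,0,0,0,0,0],[-60,0,0,0,0,0],[-80,0,0,0,0,0],[-80,0,0,0,0,0]]]'

```text
clock: 6.2
tool_pos: [0.4377, 0.0269, 0.3008]
orientation: [-89.9, 75.1, -8.9]
force: [1.0, -0.7, -1.7]
opening: 0.0093
```

```bash
python3 - <<'E'
from h import *
o=get_obs();print(o["clock"],o["force"],o["tool_pos"],o["opening"])
R=Rt(13,0,-1)
print(rel(R,[.4965,.328,.300]))
E
```

```text
6.2 [ 1.00898588 -0.7166402  -1.69440604] [0.43766525 0.02693422 0.30078391] 0.009275358000988271
(array([ 21.9,  -5.4, 306.6]), array([-21.92,  -2.83,  14.7 ]))
```

>>> carry_out --series '[[[0,0,15,-1,0,0.7],[1,-0.5,45,-3,-0.4,2],[4,-1,80,-5.5,-0.8,4],[7,-2,120,-8.5,-1.1,5.8],[10,-2.5,160,-11.5,-1.5,7.7],[13,-3.5,200,-14.5,-1.9,9.6],[16,-4,240,-17,-2.2,11.5],[19,-5,275,-19.7,-2.5,13.2],[21,-5.4,298,-21.3,-2.8,14.3],[22,-5.4,306.6,-22,-2.8,14.7]]]'

```text
clock: 7.45
tool_pos: [0.4963, 0.3289, 0.2763]
orientation: [121.1, 89.6, -135.8]
force: [-0.1, -0.5, -2.0]
opening: 0.0095
```

>>> carry_out --series '[[[0,0,0,0,0,0],[0,0,0,0,0,0]]]'

```text
clock: 7.7
tool_pos: [0.496, 0.3268, 0.2787]
orientation: [124.8, 89.8, -132.1]
force: [-0.2, -0.2, -1.1]
opening: 0.0095
```

```bash
python3 - <<'E'
from h import *
o=get_obs();print(o["clock"],o["force"],o["tool_pos"],o["opening"],o["joint_pos"].round(1))
R=Rt(13,0,-1)
print(rel(R,[.4965,.328,.200]))
s=Cam("side");t=Cam("top")
g=o["tool_pos"]+Rm(o["orientation"])@[GO,0,0]
s.crop(250,120,350,220,7,"s8.png",[g])
t.crop(200,120,300,220,7,"t8.png",[g])
E
```

```text
7.7 [-0.15329323 -0.24863663 -1.10617735] [0.49601788 0.32680228 0.27874088] 0.009510165086607885 [ 52.2  11.4  -5.1  -0.  -73.7 -39.2]
(array([97.5, -1.1,  1.3]), array([ 0.01, -0.13, -0.19]))
```

View pics/s8.png

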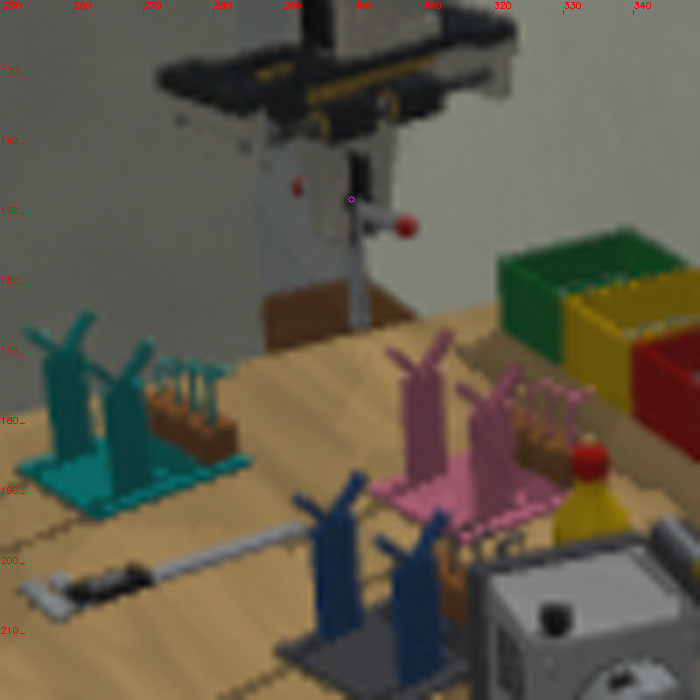

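View pics/t8.png

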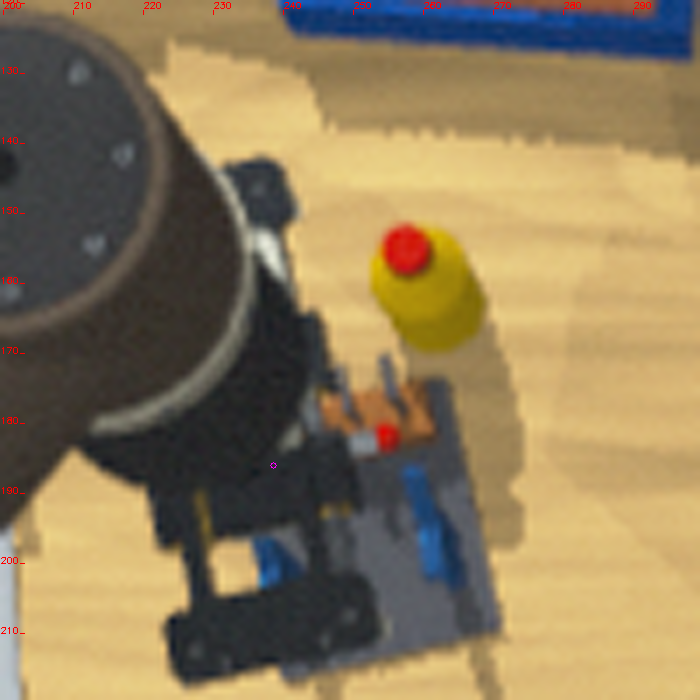

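The key hangs straight in the grip. Its caps are at side (291,146.5) and (306,152), and the grasp point projects onto the middle of the bar. I'll lower it to just above the notches.

>>> carry_out --series '[[[15,0,0,0,0,0],[40,-1,1,0,0,0],[65,-1,1,0,0,0],[90,-1,1,0,0,0],[110,-1,1,0,0,0],[130,-1,1,0,0,0],[145,-1,1,0,0,0],[155,-1,1,0,0,0],[155,-1,1,0,0,0],[155,-1,1,0,0,0]]]'

```text
clock: 9.05
tool_pos: [0.4969, 0.3285, 0.1244]
orientation: [124.1, 89.8, -132.9]
force: [1.3, 0.4, -1.1]
opening: 0.0094
```

```bash
python3 - <<'E'
from h import *
o=get_obs();print(o["clock"],o["force"],o["tool_pos"],o["opening"],o["joint_pos"].round(1))
R=Rt(13,0,-1)
print(rel(R,[.4965,.328,.095]))
s=Cam("side");t=Cam("top")
g=o["tool_pos"]+Rm(o["orientation"])@[GO,0,0]
s.crop(270,160,340,230,10,"s9.png",[g])
t.crop(210,150,300,220,8,"t9.png",[g])
E
```

```text
9.05 [ 1.26588219  0.4210929  -1.14293153] [0.49694613 0.32850035 0.12444572] 0.009444392397469697 [ 52.2  18.1 -17.2  -0.  -54.8 -39.2]
(array([48.2,  0.4, -0.3]), array([ 0.05, -0.09, -0.13]))
```

View pics/s9.png

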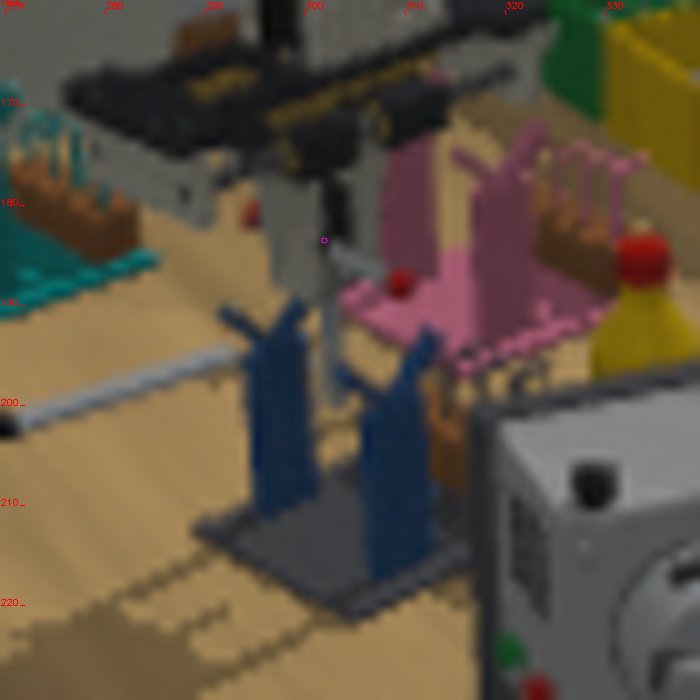

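View pics/t9.png

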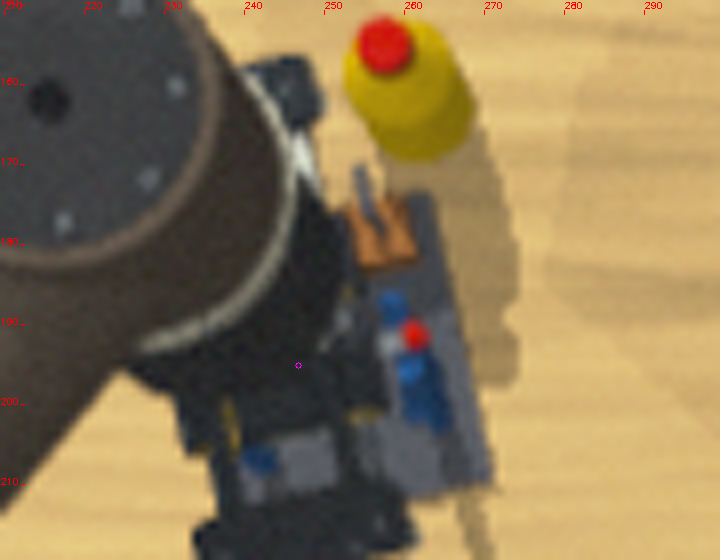

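```bash
python3 - <<'E'
from h import *
s=Cam("side")
Y=np.array([-np.sin(np.radians(13)),np.cos(np.radians(13)),0])
g=np.array([.4968,.3285,.095])
P=[g+y*Y+[0,0,dz] for y in(-.043,-.033,.033,.043) for dz in(0,-.007,)]
print(s.proj([g+.048*np.array([0,0,1])+y*Y for y in(-.047,.047)]),s.proj(P))
s.crop(280,170,330,220,14,"s10.png",P)
E
```

```text
[[309.30373302 187.18110806]
 [294.80595276 180.19690102]] [[309.23062848 197.40675423]
 [309.31203276 198.91564743]
 [307.65919025 196.60531308]
 [307.74379606 198.10950227]
 [297.61938908 191.48496552]
 [297.72372148 192.95872711]
 [296.1466522  190.73386253]
 [296.25377245 192.20310629]]
```

View pics/s10.png

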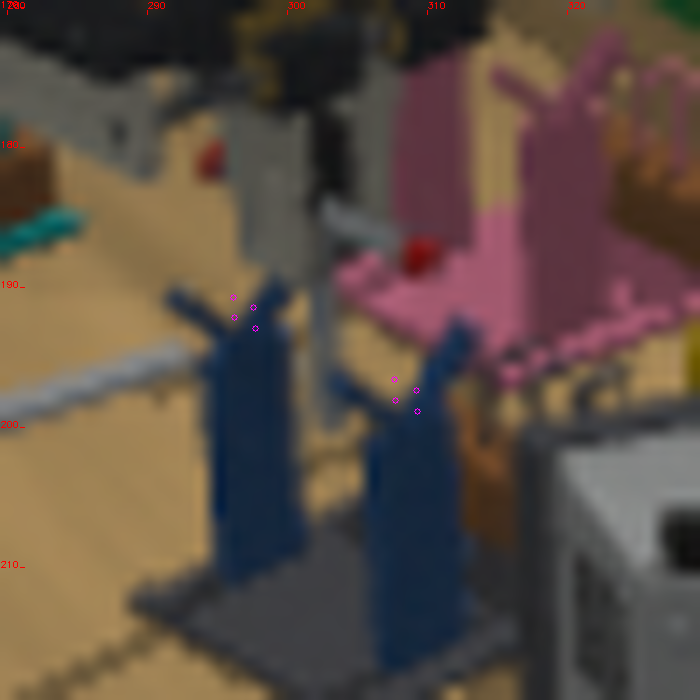

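The projected seat line falls in both notches, to about 1 px. I'll lower slowly and watch the force.

>>> carry_out --series '[[[8,0,0,0,0,0],[18,0,0,0,0,0],[28,0,0,0,0,0],[36,0,0,0,0,0],[40,0,0,0,0,0],[42,0,0,0,0,0],[42,0,0,0,0,0]]]'

```text
clock: 10.07
tool_pos: [0.4965, 0.3281, 0.0819]
orientation: [122.7, 89.8, -134.3]
force: [0.4, 0.2, -0.5]
opening: 0.0095
```

>>> carry_out --series '[[[1,0,0,0,0,0],[2,0,0,0,0,0],[3,0,0,0,0,0],[3,0,0,0,0,0]]]'

```text
clock: 10.58
tool_pos: [0.4964, 0.328, 0.0787]
orientation: [122.0, 89.8, -135.0]
force: [-0.4, -0.6, -1.3]
opening: 0.0093
```

```bash
python3 - <<'E'
from h import *
o=get_obs();print(o["clock"],o["force"],o["moment"],o["tool_pos"],o["opening"])
s=Cam("side")
g=o["tool_pos"]+Rm(o["orientation"])@[GO,0,0];print(g)
s.crop(280,170,330,220,14,"s11.png",[g])
E
```

```text
10.575 [-0.35925771 -0.55514558 -1.25490723] [ 0.07752089 -0.06712857 -0.01869965] [0.49641431 0.32801896 0.07874552] 0.009343335963975196
[0.49646678 0.32807151 0.09754537]
```

View pics/s11.png

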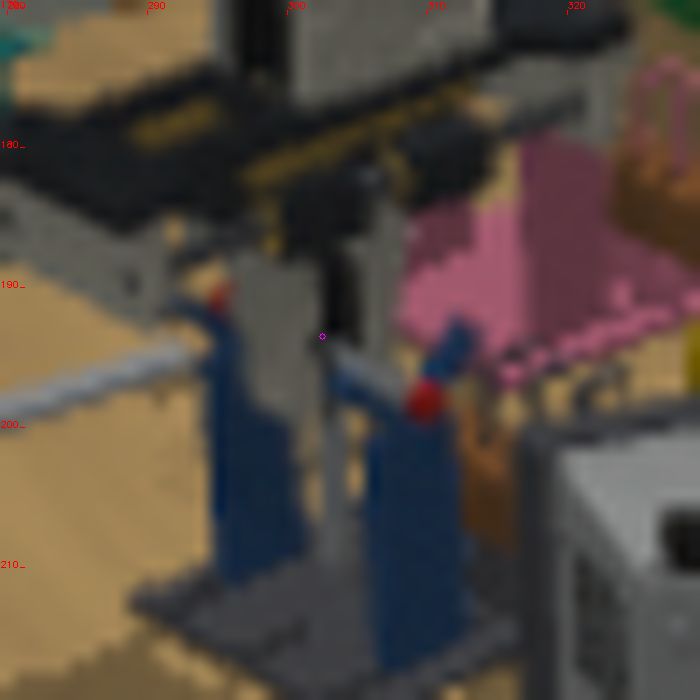

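The bar is in the near notch, with its cap at (309,198). I'll go down in 1 mm steps until it touches.

>>> carry_out --series '[[[1,0,0,0,0,0],[1,0,0,0,0,0],[2,0,0,0,0,0],[2,0,0,0,0,0]]]'

```text
clock: 11.12
tool_pos: [0.4967, 0.3282, 0.078]
orientation: [127.8, 89.8, -129.1]
force: [-3.9, -1.3, 8.0]
opening: 0.0087
```

>>> carry_out --series '[[[1,0,0,0,0,0],[1,0,0,0,0,0],[1.5,0,0,0,0,0],[1.5,0,0,0,0,0]]]'

```text
clock: 11.62
tool_pos: [0.4968, 0.3282, 0.0778]
orientation: [136.0, 89.9, -120.9]
force: [-7.2, -3.9, 19.4]
opening: 0.0095
```

>>> carry_out --series '[[[-1,1,0,0,0,0],[-1,1,0,0,0,0]]]'

```text
clock: 11.88
tool_pos: [0.4966, 0.3283, 0.0779]
orientation: [154.9, 89.9, -102.0]
force: [0.1, -2.3, 10.2]
opening: 0.0091
```

>>> carry_out --series '[[[0,0,0,0,0,0],[0,0,0,0,0,0],[0,0,0,0,0,0],[0,0,0,0,0,0]]]' --hand 0.4

```text
clock: 12.38
tool_pos: [0.4954, 0.3278, 0.076]
orientation: [122.0, 89.8, -134.9]
force: [-0.2, -0.2, 0.4]
opening: 0.0262
```

```bash
python3 - <<'E'
from h import *
o=get_obs();print(o["clock"],o["force"],o["moment"],o["tool_pos"],o["opening"])
s=Cam("side")
s.crop(280,170,330,220,14,"s12.png")
E
```

```text
12.375 [-0.24503756 -0.16433659  0.39141935] [ 0.02755232 -0.02916764 -0.02178482] [0.49536008 0.32780241 0.07604774] 0.026223362065717397
```

View pics/s12.png

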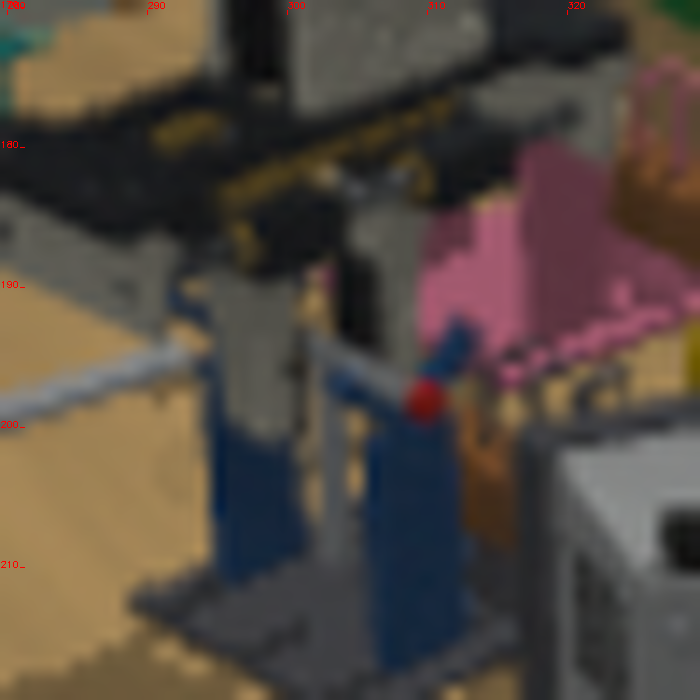

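The key lies in the notches with the fingers clear of it. I'll back straight up.

>>> carry_out --series '[[[-5,0,0,0,0,0],[-15,0,0,0,0,0],[-30,0,0,0,0,0],[-55,0,0,0,0,0],[-85,0,0,0,0,0],[-120,0,0,0,0,0],[-160,0,0,0,0,0],[-200,0,0,0,0,0],[-240,0,0,0,0,0],[-260,0,0,0,0,0]]]'

```text
clock: 13.68
tool_pos: [0.4966, 0.3286, 0.3405]
orientation: [-61.7, 89.9, 41.4]
force: [0.1, 0.8, 0.0]
opening: 0.0265
```

```bash
python3 - <<'E'
from h import *
o=get_obs();print(o["clock"],o["tool_pos"])
s=Cam("side");t=Cam("top")
s.crop(280,170,330,220,12,"s13.png")
t.crop(210,140,390,250,4,"t13.png")
E
```

```text
13.675 [0.49658931 0.32862208 0.34051039]
```

View pics/s13.png

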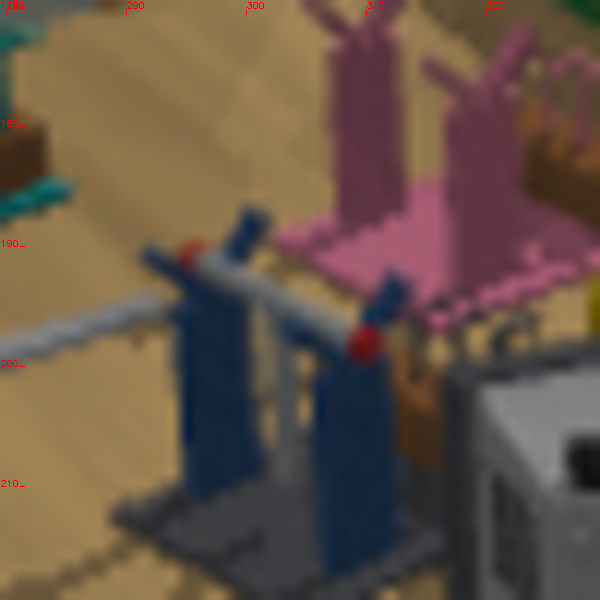

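View pics/t13.png

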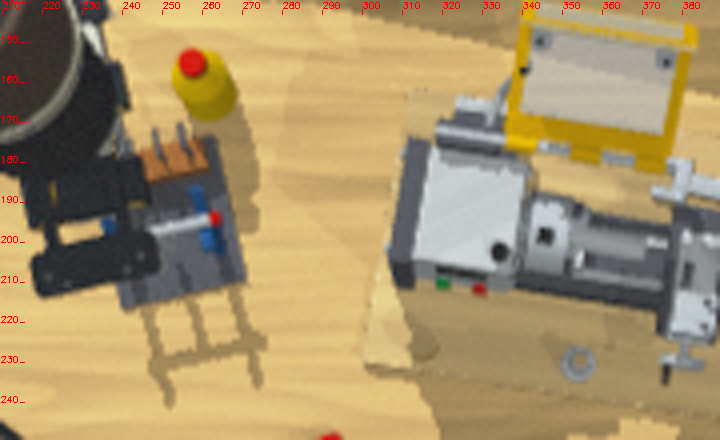

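The key hangs in both notches, with its caps at side (295,191) and (309,198) and the shank down between the cheeks. The guard is next, so I'll refine its geometry.

```bash
python3 - <<'E'
from h import *
s=Cam("side");t=Cam("top")
b=(330,134,390,188)
im=cv2.resize(t.img[b[1]:b[3],b[0]:b[2]],None,fx=13,fy=11,interpolation=cv2.INTER_NEAREST)
for x in range(0,60,5): cv2.putText(im,str(x+b[0]),(x*13,10),0,.4,(0,0,255))
for y in range(0,54,5): cv2.putText(im,str(y+b[1]),(0,y*11+11),0,.4,(0,0,255))
cv2.imwrite("pics/t14.png",im)
O=np.array([.485,.0187]);a=np.radians(-9.2);X=np.array([np.cos(a),np.sin(a)]);Y=np.array([-X[1],X[0]])
for u,v,z in((336,177,.178),(376,183,.178),(340.5,145.3,.244),(382,152,.244),(340,139.5,.281),(382.5,145.5,.281)):
    p=t.plane(u,v,z)[:2]-O; print(u,v,(p@X*1000).round(1),(p@Y*1000).round(1))
for p1,p2 in(((391.5,196),(382,152)),((372.5,179),(340.5,145.3))):
    q,e=tri(s,p1,t,p2);p=q[:2]-O;print((p@X*1000).round(1),(p@Y*1000).round(1),q[2],e)
E
```

```text
336 177 56.0 40.7
376 183 56.7 -83.6
340.5 145.3 138.9 41.4
382 152 138.0 -83.3
340 139.5 145.2 44.9
382.5 145.5 146.9 -79.3
145.3 -85.9 0.23632062051335895 0.010604797215204022
142.1 40.2 0.2441147819240888 0.006644554219912897
```

View pics/t14.png

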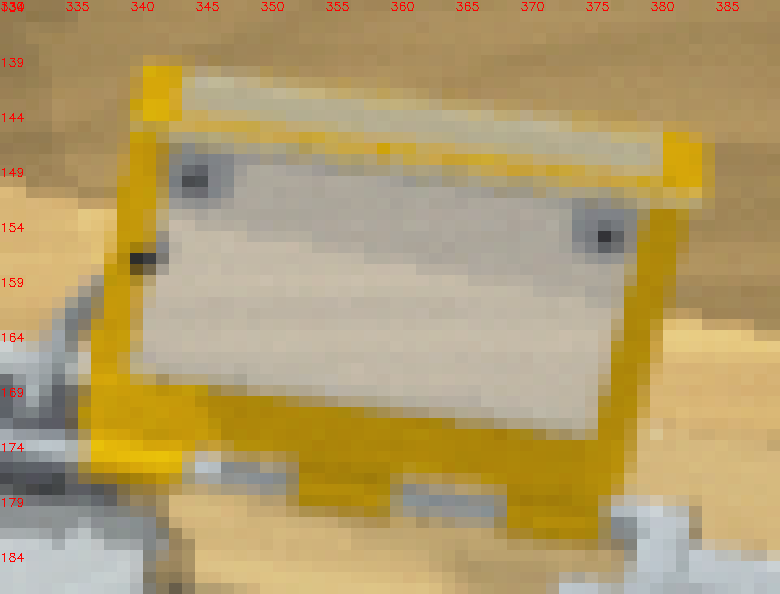

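```bash
python3 - <<'E'
from h import *
s=Cam("side");t=Cam("top")
O=np.array([.485,.0187]);a=np.radians(-9.2);X=np.array([np.cos(a),np.sin(a)]);Y=np.array([-X[1],X[0]])
for p1,p2 in(((391.5,195.5),(383,146)),((372.5,179),(340,139.5)),((367,171),(340.5,145.5))):
    q,e=tri(s,p1,t,p2);p=q[:2]-O;print((p@X*1000).round(1),(p@Y*1000).round(1),q[2],e)
for x,y,z in((55,-85,178),(55,45,178),(149,-85,244),(149,45,244),(123,-85,281),(123,45,281),(155,-85,244),(155,45,244)):
    w=np.r_[O+x/1e3*X+y/1e3*Y,z/1e3];print(x,y,z,t.proj(w)[0].round(1),s.proj(w)[0].round(1))
E
```

```text
155.9 -83.1 0.23702375809351428 0.0057765505558932525
153.3 46.9 0.2412244404344548 0.0076830755281017
126.2 41.5 0.2785082655341307 0.0044684579556657725
55 -85 178 [376.4 183.6] [364.  217.3]
55 45 178 [334.6 177.1] [348.2 199.8]
149 -85 244 [383.1 148.5] [390.9 194. ]
149 45 244 [339.8 141.8] [372.7 178.4]
123 -85 281 [383.3 153.7] [384.3 185.1]
123 45 281 [338.8 146.8] [366.4 169.9]
155 -85 244 [383.4 146.6] [392.5 193.7]
155 45 244 [340.1 139.9] [374.3 178.1]
```

```bash
cat >> h.py <<'E'
LO=np.array([.485,.0187]);_a=np.radians(-9.2);LX=np.array([np.cos(_a),np.sin(_a),0]);LY=np.array([-LX[1],LX[0],0]);LZ=np.array([0,0,1.])
def W(x,y,z): return np.r_[LO,0]+(x*LX+y*LY+z*LZ)/1000
def Loc(p): 
    d=np.array(p)-np.r_[LO,0]; return np.array([d@LX,d@LY,d[2]])*1000
def Rpush(tilt):
    x=-np.cos(tilt)*LZ-np.sin(tilt)*LX; y=-LY; return np.c_[x,y,np.cross(x,y)]
E
python3 - <<'E'
from h import *
o=get_obs();print(o["joint_pos"].round(1))
print(W(200,-20,330),rel(Rpush(.2),tcp=W(200,-20,330)))
E
```

```text
[ 52.3  10.3   0.8  -0.  -80.7 -39.2]
[ 0.67922963 -0.03301896  0.33      ] (array([   6.2,  -97.3, -393.3]), array([-67.55, -10.07,   6.47]))
```

>>> carry_out --series '[[[0,-5,-20,-4,-0.6,0.4],[-10,-14,-55,-10,-1.5,1],[-20,-25,-100,-18,-2.7,1.7],[-20,-36,-145,-26,-3.9,2.5],[-20,-47,-190,-34,-5,3.3],[-20,-58,-235,-42,-6.2,4],[-15,-69,-280,-50,-7.4,4.8],[-5,-80,-325,-57,-8.6,5.5],[0,-91,-367,-63.5,-9.4,6],[6,-97,-393,-67.5,-10,6.5]]]' --hand 1

```text
clock: 15.22
tool_pos: [0.6797, -0.0345, 0.3287]
orientation: [0.3, 78.4, 171.1]
force: [0.7, -0.2, -0.9]
opening: 0.0001
```

>>> carry_out --series '[[[0,0,0,0,0,0],[0,0,0,0,0,0]]]'

```text
clock: 15.48
tool_pos: [0.6791, -0.0322, 0.3301]
orientation: [0.2, 78.6, 170.9]
force: [-0.4, 0.1, 0.2]
opening: 0.0004
```

```bash
python3 - <<'E'
from h import *
o=get_obs();print(o["clock"],o["joint_pos"].round(1),Loc(o["tool_pos"]))
print(rel(Rpush(.2),tcp=W(190,-20,229)))
s=Cam("side");t=Cam("top")
s.crop(290,110,430,230,5,"s15.png",[o["tool_pos"]])
E
```

```text
15.475 [ 11.3  26.4  23.5  -4.  -97.8  69.2] [199.75610953 -19.23968468 330.06104129]
(array([101. ,   0.7, -10.5]), array([-0.11, -0.02, -0.02]))
```

View pics/s15.png

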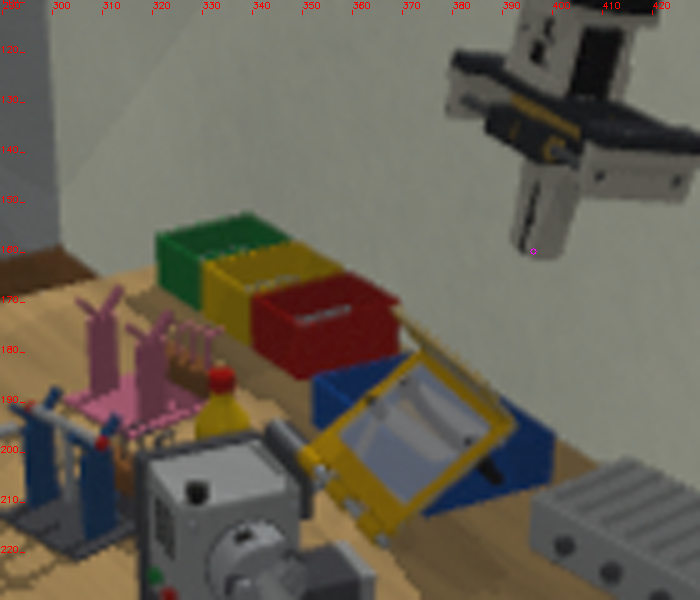

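The tool is behind the guard, closed, with the tips at (393,159). I'll descend behind the front corner.

>>> carry_out --series '[[[10,0,0,0,0,0],[30,0,-3,0,0,0],[50,0,-5,0,0,0],[70,0.5,-8,0,0,0],[88,0.5,-10,0,0,0],[100,0.5,-10.5,0,0,0],[100,0.5,-10.5,0,0,0]]]'

```text
clock: 16.45
tool_pos: [0.6694, -0.0313, 0.2299]
orientation: [0.2, 78.5, 170.9]
force: [-0.6, 0.2, 0.5]
opening: 0.0001
```

```bash
python3 - <<'E'
from h import *
o=get_obs();print(o["clock"],o["joint_pos"].round(1),Loc(o["tool_pos"]),o["force"])
R=Rpush(.2)
for x,z in((178,229),(172,229),(166,230)): print(x,rel(R,tcp=W(x,-20,z)))
s=Cam("side");t=Cam("top")
s.crop(310,130,430,230,6,"s16.png",[o["tool_pos"]])
E
```

```text
16.45 [ 11.6  27.3  12.2  -4.  -85.7  69.9] [190.01582322 -19.86094458 229.89192429] [-0.55350357  0.15980632  0.54820683]
178 (array([ 3.3,  0.1, 11.6]), array([-0.04, -0.  , -0.03]))
172 (array([ 4.5,  0.1, 17.5]), array([-0.04, -0.  , -0.03]))
166 (array([ 4.7,  0.2, 23.6]), array([-0.04, -0.  , -0.03]))
```

View pics/s16.png

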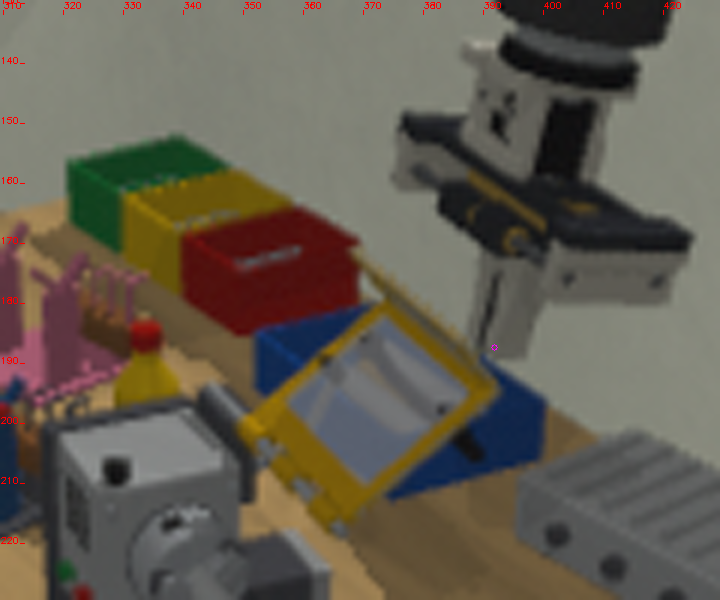

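>>> carry_out --series '[[[2,0,6,0,0,0],[3.5,0,12,0,0,0],[4.5,0,17,0,0,0],[4.5,0,20,0,0,0],[4.5,0,23,0,0,0],[4.5,0,23,0,0,0]]]'

```text
clock: 17.3
tool_pos: [0.6468, -0.0276, 0.231]
orientation: [0.0, 78.6, 170.8]
force: [0.1, -0.0, 0.4]
opening: 0.0002
```

```bash
python3 - <<'E'
from h import *
o=get_obs();print(o["clock"],Loc(o["tool_pos"]),o["force"])
s=Cam("side");t=Cam("top")
s.crop(330,150,410,220,9,"s17.png",[o["tool_pos"]])
E
```

```text
17.3 [167.09541427 -19.88453308 231.04555253] [ 0.07648399 -0.02168402  0.40672516]
```

View pics/s17.png

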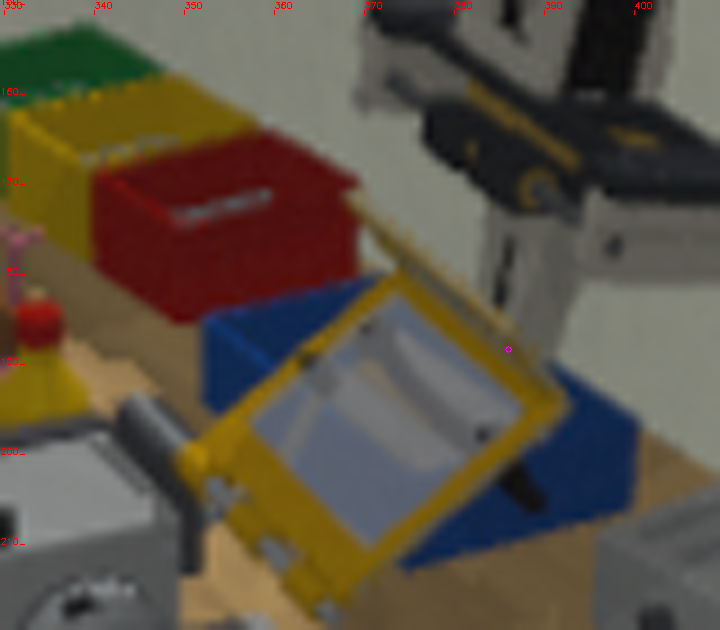

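```bash
python3 - <<'E'
from h import *
o=get_obs();R=Rpush(.2)
for th in np.r_[2.53:2.0:11j][1:]:
    c=np.array([56-117*np.cos(th),178+117*np.sin(th)])
    print(th.round(2),rel(R,tcp=W(c[0]+11,-20,c[1]-14),o=o))
E
```

```text
2.48 (array([-3.6,  0.1,  9. ]), array([-0.05, -0.09, -0.  ]))
2.42 (array([-7.5,  0.1, 13.8]), array([-0.05, -0.09, -0.  ]))
2.37 (array([-11.2,   0.1,  18.8]), array([-0.05, -0.09, -0.  ]))
2.32 (array([-14.5,   0.1,  24. ]), array([-0.05, -0.09, -0.  ]))
2.26 (array([-17.6,   0.1,  29.4]), array([-0.05, -0.09, -0.  ]))
2.21 (array([-20.4,   0.1,  34.9]), array([-0.05, -0.09, -0.  ]))
2.16 (array([-22.9,   0.1,  40.6]), array([-0.05, -0.09, -0.  ]))
2.11 (array([-25.1,   0.1,  46.4]), array([-0.05, -0.09, -0.  ]))
2.05 (array([-27. ,   0.1,  52.3]), array([-0.05, -0.09, -0.  ]))
2.0 (array([-28.6,   0.1,  58.3]), array([-0.05, -0.09, -0.  ]))
```

>>> carry_out --series '[[[-2,0,5,0,0,0],[-4,0,9,0,0,0],[-7.5,0,14,0,0,0],[-11,0,19,0,0,0],[-14.5,0,24,0,0,0],[-17.5,0,29.5,0,0,0]]]'

```text
clock: 18.15
tool_pos: [0.6228, -0.0237, 0.255]
orientation: [-0.0, 78.8, 170.7]
force: [3.0, 0.1, 2.2]
opening: 0.0006
```

```bash
python3 - <<'E'
from h import *
o=get_obs();print(o["clock"],Loc(o["tool_pos"]),o["force"])
s=Cam("side")
s.crop(330,140,410,220,8,"s18.png",[o["tool_pos"]])
E
```

```text
18.15 [142.77341863 -19.83278576 254.98045995] [3.03332553 0.06543456 2.20157891]
```

View pics/s18.png

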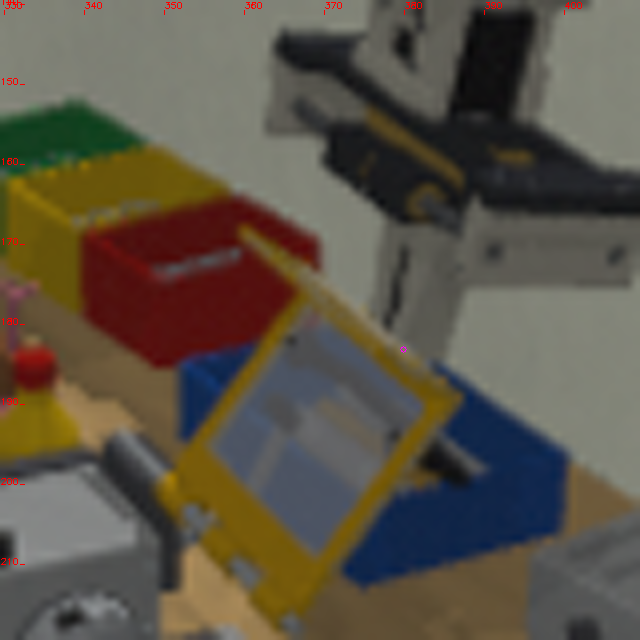

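```bash
python3 - <<'E'
from h import *
o=get_obs();R=Rpush(.2)
t=Cam("top");t.crop(310,110,410,200,7,"t18.png",[o["tool_pos"]])
for th in np.r_[2.26:1.75:9j][1:]:
    c=np.array([56-117*np.cos(th),178+117*np.sin(th)])
    print(th.round(2),rel(R,tcp=W(c[0]+11,-20,c[1]-14),o=o))
E
```

```text
2.2 (array([-2.1,  0.2,  7.1]), array([-0.04, -0.25,  0.03]))
2.13 (array([-5. ,  0.2, 13.9]), array([-0.04, -0.25,  0.03]))
2.07 (array([-7.4,  0.2, 21. ]), array([-0.04, -0.25,  0.03]))
2.0 (array([-9.4,  0.2, 28.2]), array([-0.04, -0.25,  0.03]))
1.94 (array([-10.9,   0.2,  35.5]), array([-0.04, -0.25,  0.03]))
1.88 (array([-12. ,   0.2,  42.9]), array([-0.04, -0.25,  0.03]))
1.81 (array([-12.6,   0.2,  50.3]), array([-0.04, -0.25,  0.03]))
1.75 (array([-12.7,   0.2,  57.7]), array([-0.04, -0.25,  0.03]))
```

View pics/t18.png

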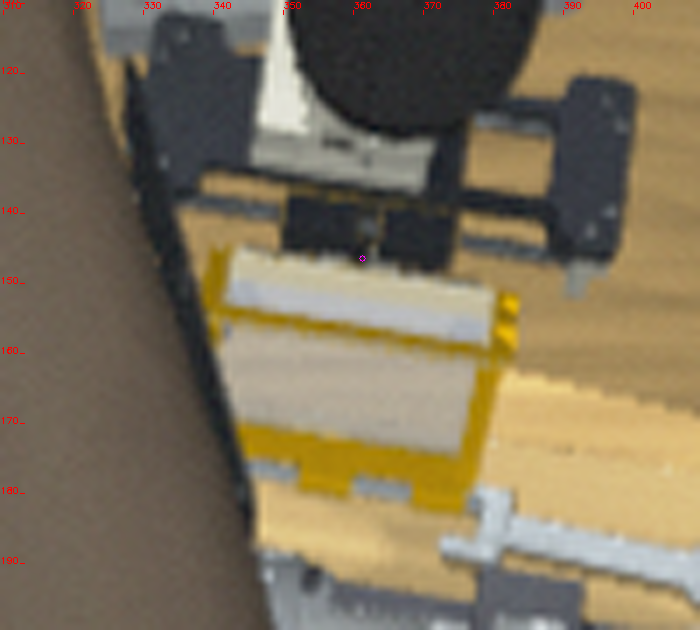

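The top view shows the fingers behind the corner line at (362,147), and the guard is rising. I'll keep following the arc.

>>> carry_out --series '[[[-2,0,7,0,0,0],[-5,0,14,0,0,0],[-7.5,0,21,0,0,0],[-9.5,0,28,0,0,0],[-11,0,35.5,0,0,0],[-12,0,43,0,0,0],[-12.5,0,50,0,0,0],[-12.5,0,57,0,0,0]]]'

```text
clock: 19.25
tool_pos: [0.5685, -0.0149, 0.2774]
orientation: [0.1, 78.6, 170.8]
force: [0.2, -0.1, -0.9]
opening: 0.0002
```

```bash
python3 - <<'E'
from h import *
o=get_obs();print(o["clock"],Loc(o["tool_pos"]),o["force"])
s=Cam("side")
s.crop(320,120,420,220,7,"s19.png",[o["tool_pos"]])
R=Rpush(.2)
for th in np.r_[1.75:1.4:8j][1:]:
    c=np.array([56-117*np.cos(th),178+117*np.sin(th)])
    print(th.round(2),rel(R,tcp=W(c[0]+11,-20,c[1]-14),o=o))
E
```

```text
19.25 [ 87.7891338  -19.85983584 277.4385717 ] [ 0.17550002 -0.09625564 -0.89748474]
1.7 (array([-1.4,  0.1,  6.1]), array([-0.05, -0.09, -0.  ]))
1.65 (array([-0.9,  0.1, 11.9]), array([-0.05, -0.09, -0.  ]))
1.6 (array([-0. ,  0.2, 17.7]), array([-0.05, -0.09, -0.  ]))
1.55 (array([ 1.1,  0.2, 23.5]), array([-0.05, -0.09, -0.  ]))
1.5 (array([ 2.5,  0.2, 29.1]), array([-0.05, -0.09, -0.  ]))
1.45 (array([ 4.2,  0.2, 34.7]), array([-0.05, -0.09, -0.  ]))
1.4 (array([ 6.2,  0.2, 40.2]), array([-0.05, -0.09, -0.  ]))
```

View pics/s19.png

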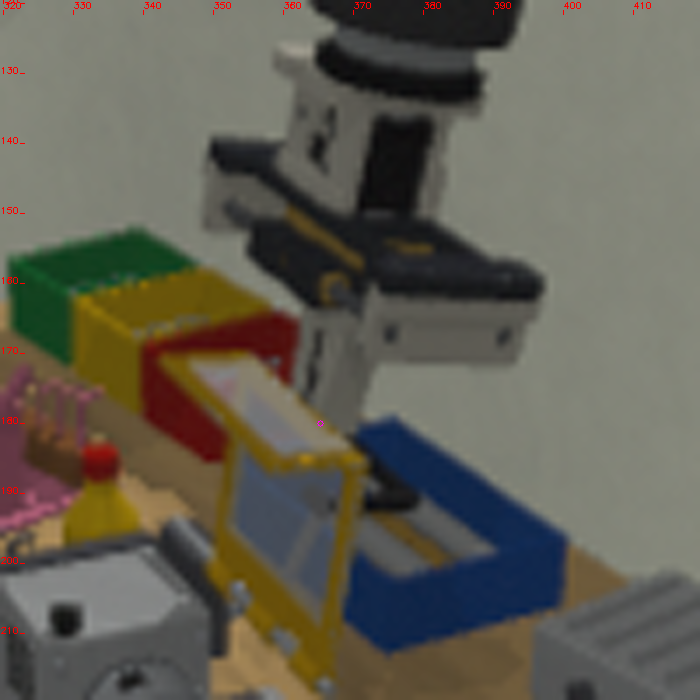

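The guard is near upright, with its corner line around (350,170)-(370,185). I'll push it a little past.

>>> carry_out --series '[[[-1,0,6,0,0,0],[-1,0,12,0,0,0],[0,0,17.5,0,0,0],[1,0,23,0,0,0],[2,0,28,0,0,0],[3,0,31,0,0,0],[3,0,33,0,0,0]]]'

```text
clock: 20.18
tool_pos: [0.5362, -0.0097, 0.2808]
orientation: [0.1, 78.6, 170.8]
force: [0.5, 0.8, 0.5]
opening: 0.0003
```

```bash
python3 - <<'E'
from h import *
o=get_obs();print(o["clock"],Loc(o["tool_pos"]),o["force"])
s=Cam("side");t=Cam("top")
s.crop(320,120,420,220,7,"s20.png",[o["tool_pos"]])
E
```

```text
20.175 [ 55.09235657 -19.82224212 280.82957051] [0.50190827 0.83423093 0.4746494 ]
```

View pics/s20.png

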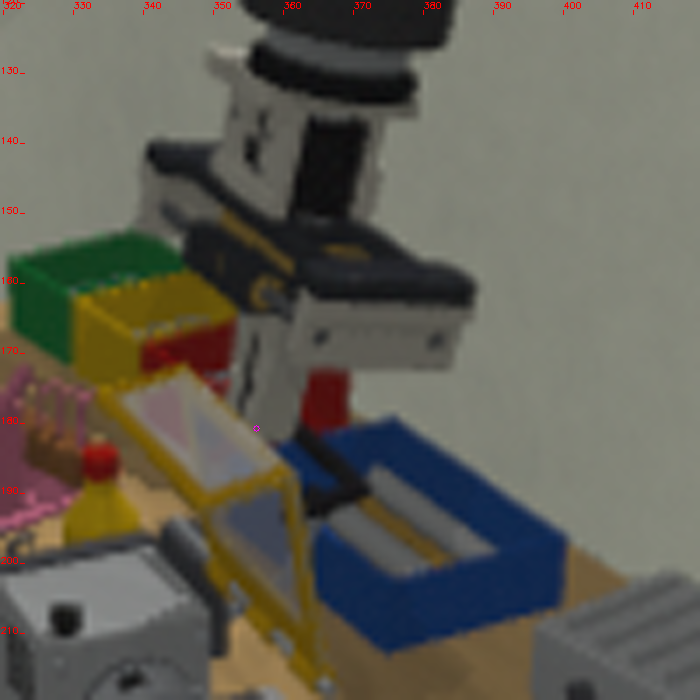

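The guard is slightly forward of upright and the black handle bow is visible at (365,185). I'll back off and lift away.

>>> carry_out --series '[[[0,0,-6,0,0,0],[0,0,-12,0,0,0],[-15,0,-15,0,0,0],[-45,0,-15,0,0,0],[-80,0,-15,0,0,0],[-110,0,-15,0,0,0],[-130,0,-15,0,0,0],[-130,0,-15,0,0,0]]]'

```text
clock: 21.28
tool_pos: [0.5773, -0.0164, 0.4075]
orientation: [-0.2, 78.8, 170.6]
force: [0.0, 0.4, 0.3]
opening: 0.0002
```

```bash
python3 - <<'E'
from h import *
o=get_obs();print(o["clock"],Loc(o["tool_pos"]),o["force"],o["joint_pos"].round(1))
s=Cam("side");t=Cam("top")
s.crop(320,150,390,220,10,"s21.png")
t.crop(310,120,410,200,7,"t21.png")
# predicted for angles
for th in(1.3,1.4,1.5,1.6):
    f=np.array([-np.cos(th),np.sin(th)]);n=np.array([np.sin(th),np.cos(th)])
    q=np.array([56,178]);P=[]
    c=q+115*f; k=c-45*n; b=q+85*f+38*n
    for p,y in((c,-85),(c,45),(k,-85),(k,45),(b,-63),(b,23)): P.append(W(p[0],y,p[1]))
    print(th,s.proj(P).round(1).tolist(),t.proj(P[:2]).round(1).tolist(),b)
E
```

```text
21.275 [ 96.71426798 -19.89280676 407.46240611] [0.04695107 0.35622358 0.32718972] [  14.6   15.2   17.    -4.6 -102.    65.6]
1.3 [[356.2, 188.3], [340.2, 172.5], [343.2, 194.3], [328.2, 177.9], [366.0, 188.3], [354.9, 177.9]] [[378.9, 186.1], [333.6, 179.0]] [ 69.87781061 270.06740125]
1.4 [[359.5, 186.9], [343.2, 171.3], [346.3, 191.7], [331.0, 175.5], [368.6, 188.3], [357.4, 177.9]] [[379.5, 182.1], [334.2, 175.0]] [ 78.99988259 268.22197848]
1.5 [[362.9, 185.9], [346.4, 170.3], [349.5, 189.4], [334.0, 173.4], [371.1, 188.6], [359.7, 178.2]] [[380.1, 178.1], [334.9, 171.0]] [ 87.89214735 265.47508752]
1.6 [[366.3, 185.2], [349.5, 169.7], [353.0, 187.3], [337.2, 171.5], [373.4, 189.1], [362.0, 178.7]] [[380.7, 174.1], [335.5, 167.1]] [ 96.46575631 261.85417441]
```

View pics/s21.png

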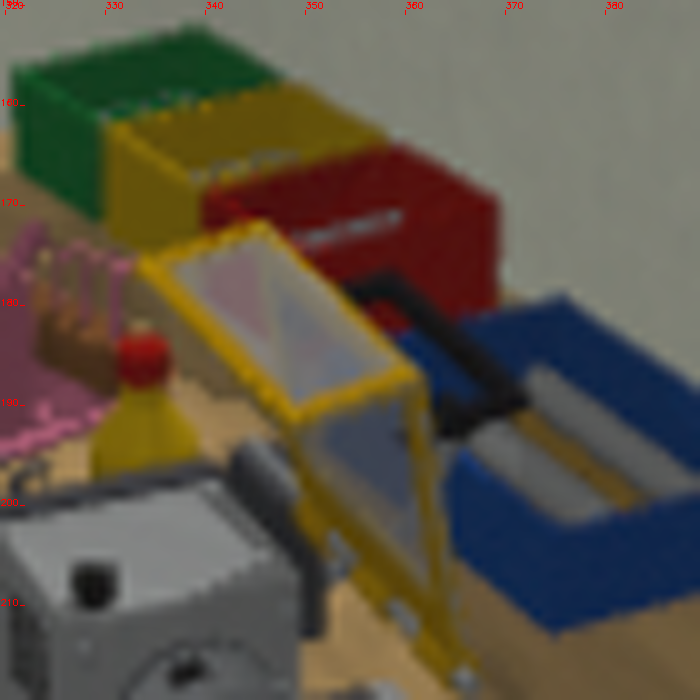

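View pics/t21.png

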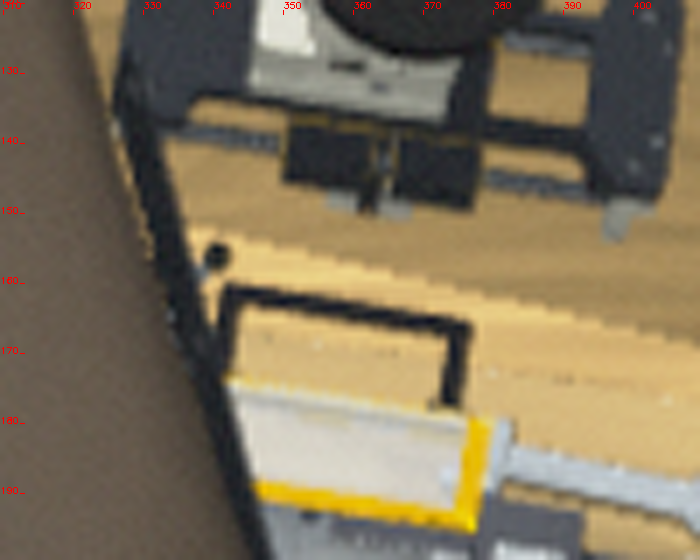

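```bash
python3 - <<'E'
from h import *
s=Cam("side");t=Cam("top")
for c,b,k,n in((t,(335,154,385,186),15,"t22.png"),(s,(350,170,380,198),20,"s22.png")):
    im=cv2.resize(c.img[b[1]:b[3],b[0]:b[2]],None,fx=k,fy=k,interpolation=cv2.INTER_NEAREST)
    for x in range(0,b[2]-b[0],5): cv2.putText(im,str(x+b[0]),(x*k,10),0,.4,(0,0,255))
    for y in range(0,b[3]-b[1],5): cv2.putText(im,str(y+b[1]),(0,y*k+k//2),0,.4,(0,0,255))
    cv2.imwrite("pics/"+n,im)
g=cv2.cvtColor(t.img,cv2.COLOR_BGR2GRAY)
# bar centre per column
pts=[]
for u in range(346,372):
    col=g[156:173,u].astype(float);w=np.clip(110-col,0,None);
    if w.sum()>0:pts.append((u,(w*np.arange(156,173)).sum()/w.sum()))
pts=np.array(pts);L=np.polyfit(pts[:,0],pts[:,1],1);print(L,np.abs(np.polyval(L,pts[:,0])-pts[:,1]).max())
for u in(346,358,371): print(u,np.polyval(L,u),Loc(t.plane(u,np.polyval(L,u),.267)))
g=cv2.cvtColor(s.img,cv2.COLOR_BGR2GRAY)
for v in range(180,188):
    row=g[v,354:376];print(v,row.tolist())
E
```

```text
[  0.16483591 104.70736971] 0.20149144357657178
346 161.74059375231525 [ 86.07769887  17.75497331 267.        ]
358 163.71862464412067 [ 85.73887354 -17.55576987 267.        ]
371 165.86149144357657 [ 85.37214945 -55.77398737 267.        ]
180 [110, 59, 27, 32, 33, 26, 19, 22, 28, 34, 34, 34, 36, 35, 37, 52, 74, 76, 74, 73, 61, 51]
181 [122, 111, 71, 34, 36, 34, 27, 20, 24, 27, 32, 33, 38, 40, 50, 45, 43, 44, 38, 35, 34, 35]
182 [121, 124, 111, 69, 36, 36, 34, 24, 20, 23, 26, 30, 34, 37, 38, 33, 34, 33, 32, 33, 33, 34]
183 [119, 121, 126, 111, 75, 39, 44, 36, 25, 21, 23, 27, 29, 33, 34, 34, 34, 34, 35, 34, 31, 34]
184 [114, 119, 121, 122, 111, 69, 37, 36, 35, 27, 20, 24, 24, 28, 33, 35, 34, 34, 34, 33, 35, 34]
185 [110, 114, 119, 120, 126, 116, 71, 36, 36, 33, 27, 19, 23, 26, 29, 32, 34, 34, 33, 34, 35, 35]
186 [110, 110, 113, 118, 120, 124, 113, 81, 36, 34, 33, 27, 20, 23, 26, 28, 32, 34, 38, 56, 52, 34]
187 [108, 110, 114, 118, 121, 120, 119, 103, 61, 34, 35, 32, 28, 19, 21, 24, 28, 34, 52, 84, 81, 76]
```

View pics/t22.png

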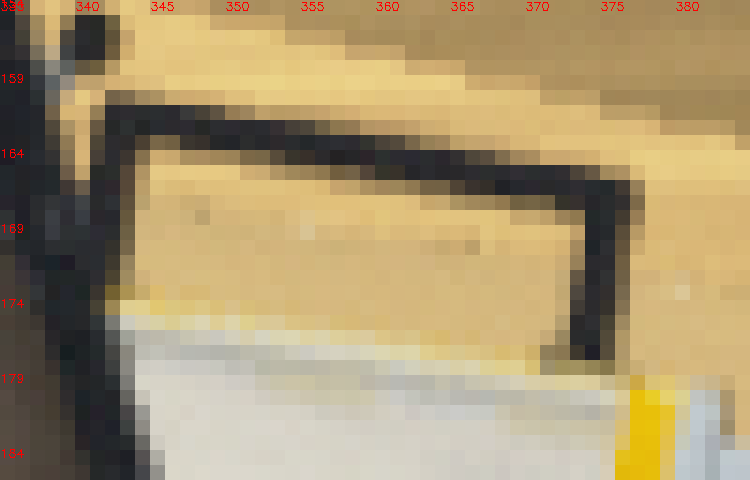

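View pics/s22.png

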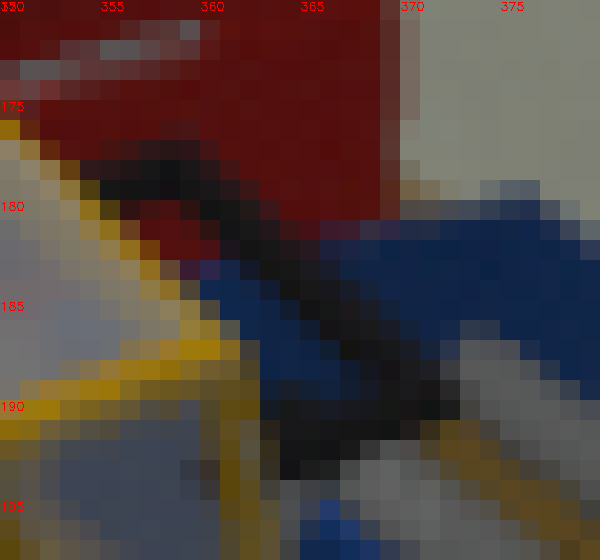

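```bash
python3 - <<'E'
from h import *
s=Cam("side")
print(s.proj([W(85.7,y,266.5) for y in(-62,-19,23)]).round(1))
o=get_obs()
# grip pose: jaw along lathe x, tool parallel to sheet
for sg in(-1,1):
  R=Rt(-9.2,.10,sg); k=-R[:,0]
  G=W(85.8,-20,266.5)
  for d in(.09,):print(sg,rel(R,G+d*k,o=o))
E
```

```text
[[370.3 188.3]
 [364.5 183. ]
 [359.1 178. ]]
-1 (array([69.3,  0.1,  3. ]), array([ 89.22,  13.46, -13.51]))
1 (array([69.3,  0.1,  3. ]), array([-89.31,  13.51,  13.46]))
```

>>> carry_out --series '[[[0,0,0,9,1.4,-1.4],[0,0,0,19,2.9,-2.9],[5,0,0.5,29,4.4,-4.4],[15,0,1,39,5.9,-5.9],[25,0,1,49,7.4,-7.4],[35,0,1.5,59,8.9,-8.9],[45,0,2,69,10.4,-10.4],[55,0,2.5,79,11.9,-11.9],[63,0,3,87,13.1,-13.1],[69,0,3,89.2,13.5,-13.5]]]' --hand 0.545

```text
clock: 22.78
tool_pos: [0.5591, -0.0135, 0.3376]
orientation: [-90.4, 84.2, -9.7]
force: [-0.1, 0.2, 0.5]
opening: 0.0199
```

>>> carry_out --series '[[[0,0,0,0,0,0],[0,0,0,0,0,0]]]'

```text
clock: 23.02
tool_pos: [0.56, -0.0135, 0.3385]
orientation: [-90.1, 84.2, -9.3]
force: [0.6, -0.4, 0.3]
opening: 0.0198
```

```bash
python3 - <<'E'
from h import *
o=get_obs();print(o["clock"],Loc(o["tool_pos"]),o["opening"],o["joint_pos"].round(1))
R=Rt(-9.2,.10,-1); k=-R[:,0];G=W(85.8,-20,266.5)
for d in(.05,.02,0):print(rel(R,G+d*k,o=o))
s=Cam("side")
s.crop(320,130,400,210,9,"s23.png",[o["tool_pos"],G])
E
```

```text
23.025 [ 79.19287836 -19.82414839 338.45336527] 0.019768903962105216 [ 20.7   2.9  -9.    3.  -73.1 -30.6]
(array([41.1,  0.7, -0.2]), array([ 0.08, -0.01,  0.1 ]))
(array([71.1,  0.7, -0.2]), array([ 0.08, -0.01,  0.1 ]))
(array([91.1,  0.8, -0.2]), array([ 0.08, -0.01,  0.1 ]))
```

View pics/s23.png

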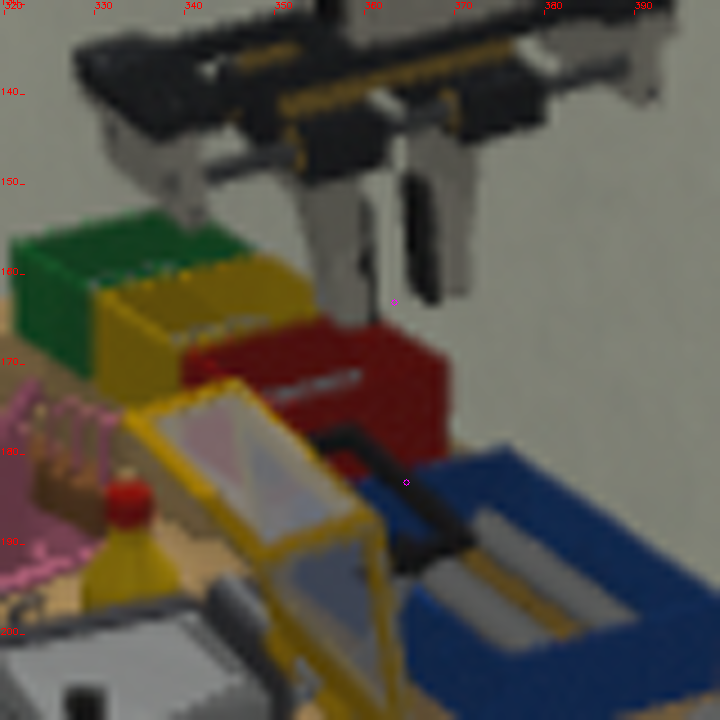

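The fingers are above the bar, tips at (357,166) and (368,163). I'll descend in line with the sheet.

>>> carry_out --series '[[[8,0.5,0,0,0,0],[18,1,0,0,0,0],[28,1,0,0,0,0],[38,1,0,0,0,0],[46,1,0,0,0,0],[52,1,0,0,0,0],[52,1,0,0,0,0]]]'

```text
clock: 23.95
tool_pos: [0.564, -0.0143, 0.2859]
orientation: [-90.3, 84.2, -9.5]
force: [0.5, -0.1, 0.2]
opening: 0.02
```

```bash
python3 - <<'E'
from h import *
o=get_obs();print(o["clock"],Loc(o["tool_pos"]),o["force"],o["opening"])
R=Rt(-9.2,.10,-1); k=-R[:,0];G=W(85.8,-20,266.5)
print(rel(R,G,o=o))
s=Cam("side")
s.crop(330,140,390,200,12,"s24.png",[o["tool_pos"],G])
E
```

```text
23.95 [ 83.2776355  -19.90417031 285.94329579] [ 0.54773023 -0.05529492  0.22044638] 0.019995071782199086
(array([38.4, -0.5, -0.1]), array([ 0.02, -0.03,  0.06]))
```

View pics/s24.png

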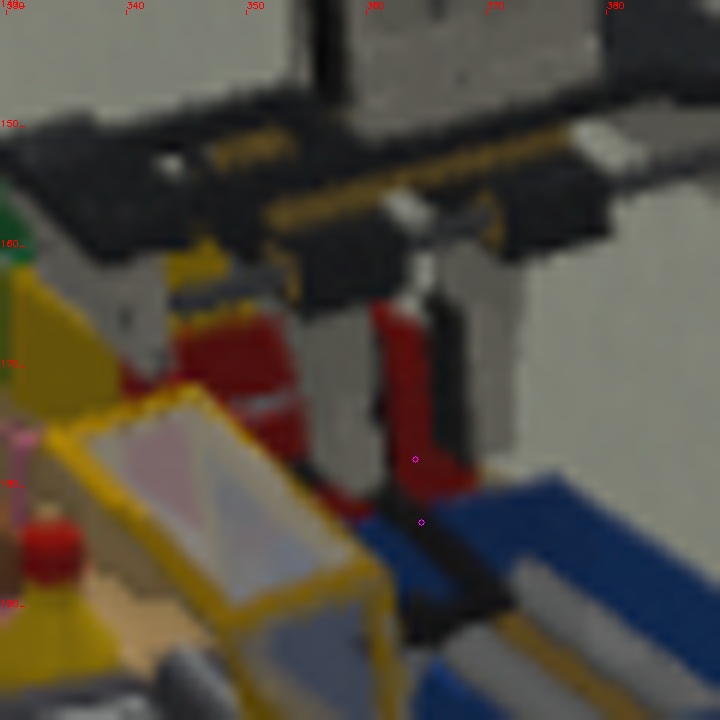

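>>> carry_out --series '[[[6,0,0,0,0,0],[13,0,0,0,0,0],[20,0,0,0,0,0],[27,0,0,0,0,0],[34,0,0,0,0,0],[38,0,0,0,0,0],[38,0,0,0,0,0]]]'

```text
clock: 24.88
tool_pos: [0.5679, -0.0149, 0.2483]
orientation: [-90.3, 84.2, -9.4]
force: [0.2, 0.4, 1.2]
opening: 0.02
```

```bash
python3 - <<'E'
from h import *
o=get_obs();print(o["clock"],Loc(o["tool_pos"]),o["force"],o["opening"])
R=Rt(-9.2,.10,-1); k=-R[:,0];G=W(85.8,-20,266.5)
print(rel(R,G,o=o))
s=Cam("side")
s.crop(330,140,390,200,12,"s25.png",[o["tool_pos"],G])
E
```

```text
24.875 [ 87.17943988 -19.90337541 248.3131102 ] [0.22074048 0.43237139 1.24033546] 0.02004723729466637
(array([ 0.6, -0.4, -0.1]), array([ 0.02, -0.02,  0.07]))
```

View pics/s25.png

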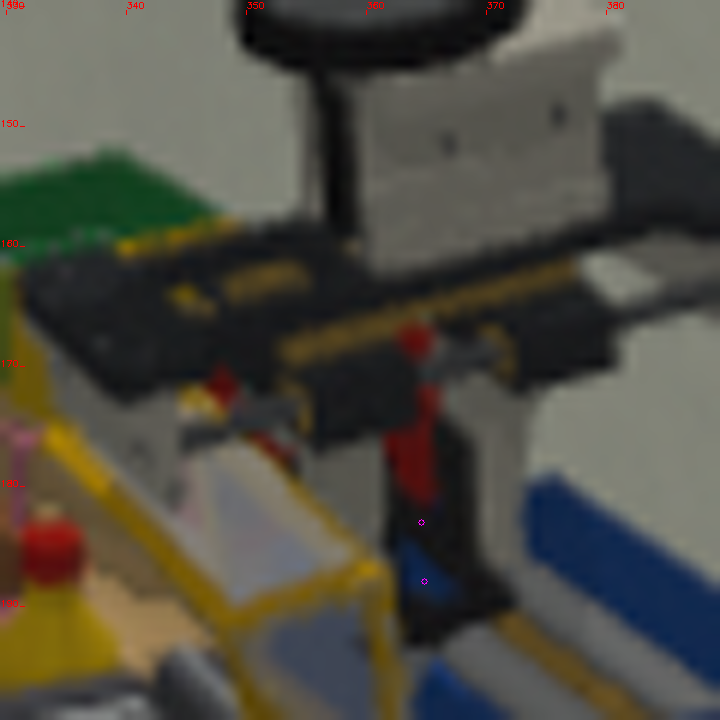

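No contact force (about 1 N), and the bar lies between the fingers. I'll close on it.

>>> carry_out --series '[[[0,0,0,0,0,0],[0,0,0,0,0,0],[0,0,0,0,0,0],[0,0,0,0,0,0]]]' --hand 1

```text
clock: 25.42
tool_pos: [0.568, -0.0148, 0.2488]
orientation: [-90.0, 84.2, -9.2]
force: [-0.9, 1.6, 0.7]
opening: 0.0088
```

```bash
python3 - <<'E'
from h import *
o=get_obs();g=o["tool_pos"]+Rm(o["orientation"])@[GO,0,0]
print(o["clock"],Loc(o["tool_pos"]),Loc(g),o["force"],o["moment"],o["opening"])
q=Loc(g)[[0,2]]-[55.5,178];print(np.hypot(*q))
E
```

```text
25.425 [ 87.25652883 -19.79424074 248.84861425] [ 85.34321239 -19.79443474 267.55099966] [-0.92878685  1.57845533  0.73533032] [ 0.3318835   0.57354281 -0.06638574] 0.008760449587171601
94.39279033050266
```

```bash
cat > arc.py <<'E'
from h import *
import sys
a,b,n,t1=[float(x) for x in sys.argv[1:5]]
o=get_obs();R0=Rm(o["orientation"]);g0=o["tool_pos"]+R0@[GO,0,0]
pos=lambda th:np.array([-np.cos(th+.4205),np.sin(th+.4205)])*93.3+[55.3,178]
R1=Rt(-9.2,t1,-1);V=Ro.from_matrix(R0.T@R1).as_rotvec()
L=Loc(g0);th0=np.arctan2(L[2]-178,-(L[0]-55.3))-.4205;print("th now",th0,np.hypot(L[2]-178,L[0]-55.3),o["force"])
for i,th in enumerate(np.linspace(a,b,int(n)+1)[1:]):
    f=(i+1)/n;R=R0@Ro.from_rotvec(V*f).as_matrix();p=pos(th)
    S,Vv=rel(R,grasp=W(p[0],L[1],p[1]),o=o);print(th.round(2),S,Vv)
E
python3 arc.py 1.467 1.0 10 0
```

```text
th now 1.4739840895444103 94.45621287843232 [-0.92878685  1.57845533  0.73533032]
1.42 [-0.9  5.3  0. ] [ 0.   -0.    0.58]
1.37 [-2.4  9.6  0. ] [ 0.   -0.    1.17]
1.33 [-3.7 13.9  0. ] [ 0.01 -0.    1.75]
1.28 [-4.8 18.3  0. ] [ 0.01 -0.    2.34]
1.23 [-5.7 22.8  0. ] [ 0.01 -0.    2.92]
1.19 [-6.4 27.3  0. ] [ 0.01 -0.    3.5 ]
1.14 [-6.9 31.8  0. ] [ 0.01 -0.    4.09]
1.09 [-7.2 36.3  0. ] [ 0.01 -0.    4.67]
1.05 [-7.4 40.9  0. ] [ 0.02 -0.    5.26]
1.0 [-7.3 45.4  0. ] [ 0.02 -0.    5.84]
```

>>> carry_out --series '[[[-1,4.5,0,0,0,0.6],[-2.5,9,0,0,0,1.2],[-4,13.5,0,0,0,1.8],[-5,18,0,0,0,2.4],[-6,22.5,0,0,0,3]]]'

```text
clock: 26.05
tool_pos: [0.5454, -0.011, 0.2528]
orientation: [-89.8, 87.2, -9.0]
force: [3.1, 1.0, 3.4]
opening: 0.009
```

```bash
python3 arc.py 1.23 0.8 9 0;  python3 - <<'E'
from h import *
o=get_obs();print(o["clock"],o["force"],o["opening"])
s=Cam("side");s.crop(320,140,400,220,9,"s26.png")
E
```

```text
th now 1.2366927354201 93.93229772461035 [3.08563497 0.95786148 3.44838408]
1.18 [0.1 5.2 0. ] [0.   0.   0.32]
1.13 [-0.2  9.8  0. ] [0.   0.   0.63]
1.09 [-0.2 14.4  0. ] [0.01 0.   0.95]
1.04 [-0.1 18.9  0. ] [0.01 0.   1.27]
0.99 [ 0.3 23.5  0. ] [0.01 0.01 1.58]
0.94 [ 0.9 28.   0. ] [0.01 0.01 1.9 ]
0.9 [ 1.7 32.5  0. ] [0.02 0.01 2.21]
0.85 [ 2.7 36.9  0. ] [0.02 0.01 2.53]
0.8 [ 3.9 41.3  0. ] [0.02 0.01 2.85]
26.05 [3.08563497 0.95786148 3.44838408] 0.009048774908491172
```

View pics/s26.png

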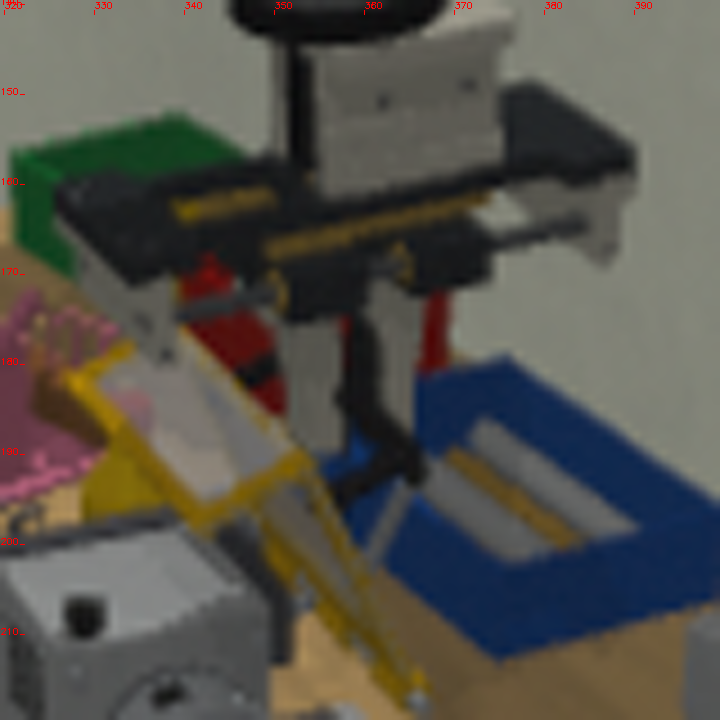

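The guard follows with the bar in the fingers, and the force is about 3 N. I'll continue down.

>>> carry_out --series '[[[0,4.5,0,0,0,0.3],[-0.2,9.5,0,0,0,0.6],[-0.2,14.5,0,0,0,0.9],[0,19,0,0,0,1.2],[0.3,23.5,0,0,0,1.5],[1,28,0,0,0,1.9],[1.7,32.5,0,0,0,2.2],[2.7,37,0,0,0,2.5],[4,41.5,0,0,0,2.8]]]'

```text
clock: 27.22
tool_pos: [0.5041, -0.0042, 0.2454]
orientation: [70.3, 90.0, 151.1]
force: [4.6, 4.2, -4.7]
opening: 0.0088
```

```bash
python3 arc.py 0.8 0.4 10 0
```

```text
th now 0.787061967265931 92.1846416201368 [ 4.55894026  4.16408953 -4.71873831]
0.76 [-0.1  2.7 -0. ] [ 0.  0. -0.]
0.72 [ 1.4  6.2 -0. ] [ 0.    0.   -0.01]
0.68 [ 3.   9.5 -0. ] [ 0.    0.   -0.01]
0.64 [ 4.8 12.8 -0. ] [ 0.    0.01 -0.02]
0.6 [ 6.7 16.  -0. ] [ 0.    0.01 -0.02]
0.56 [ 8.7 19.2 -0. ] [ 0.    0.01 -0.03]
0.52 [10.8 22.2 -0. ] [ 0.    0.01 -0.03]
0.48 [13.1 25.2 -0. ] [ 0.    0.01 -0.04]
0.44 [15.5 28.1 -0. ] [ 0.01  0.01 -0.04]
0.4 [17.9 30.8 -0. ] [ 0.01  0.02 -0.04]
```

>>> carry_out --series '[[[0,3,0,0,0,0],[1.5,6.2,0,0,0,0],[3,9.5,0,0,0,0],[5,12.8,0,0,0,0],[7,16,0,0,0,0],[9,19.2,0,0,0,0],[11,22.2,0,0,0,0],[13.2,25.2,0,0,0,0],[15.5,28,0,0,0,0],[18,30.8,0,0,0,0]]]'

```text
clock: 28.48
tool_pos: [0.4761, 0.0006, 0.2271]
orientation: [-81.9, 89.8, -1.1]
force: [17.8, -1.5, -18.5]
opening: 0.0092
```

```bash
python3 arc.py 0.4 0.0 10 0;  python3 - <<'E'
from h import *
s=Cam("side");s.crop(300,150,390,240,8,"s27.png")
E
```

```text
th now 0.41640504095032205 91.38932699373743 [ 17.79485074  -1.50638961 -18.48079874]
0.36 [ 2.2  5.1 -0. ] [0.   0.   0.02]
0.32 [ 4.9  7.7 -0. ] [0.   0.01 0.04]
0.28 [ 7.7 10.2 -0. ] [0.   0.01 0.06]
0.24 [10.6 12.5 -0. ] [0.   0.01 0.08]
0.2 [13.6 14.8 -0. ] [0.   0.01 0.1 ]
0.16 [16.6 16.9 -0. ] [0.01 0.02 0.11]
0.12 [19.8 18.9 -0. ] [0.01 0.02 0.13]
0.08 [23.  20.8 -0. ] [0.01 0.02 0.15]
0.04 [26.3 22.5 -0. ] [0.01 0.02 0.17]
0.0 [29.7 24.1 -0. ] [0.01 0.03 0.19]
```

View pics/s27.png

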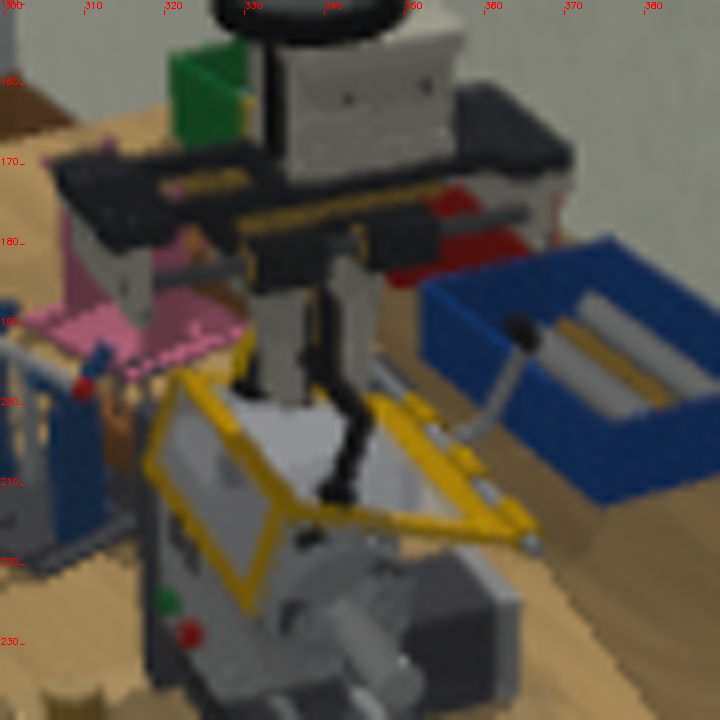

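The guard is at about 0.41 rad. The force is 25 N, pointing radially towards the hinge, so my arc is slightly too wide. I'll ease it inwards first.

>>> carry_out --series '[[[1,-1,0,0,0,0],[2,-2,0,0,0,0]]]'

```text
clock: 28.78
tool_pos: [0.4754, 0.0006, 0.2258]
orientation: [75.9, 89.9, 156.7]
force: [-6.9, 10.0, 7.1]
opening: 0.0091
```

```bash
python3 arc.py 0.4 0.0 10 0
```

```text
th now 0.4017609309041301 90.93327271348262 [-6.85692409 10.02949456  7.05575645]
0.36 [ 1.   4.4 -0. ] [ 0.    0.   -0.01]
0.32 [ 3.7  7.  -0. ] [ 0.    0.   -0.02]
0.28 [ 6.5  9.4 -0. ] [ 0.    0.01 -0.03]
0.24 [ 9.4 11.8 -0. ] [ 0.    0.01 -0.04]
0.2 [12.4 14.  -0. ] [ 0.    0.01 -0.05]
0.16 [15.5 16.1 -0. ] [ 0.    0.01 -0.05]
0.12 [18.6 18.1 -0. ] [ 0.    0.02 -0.06]
0.08 [21.9 19.9 -0. ] [ 0.    0.02 -0.07]
0.04 [25.2 21.6 -0. ] [ 0.    0.02 -0.08]
0.0 [28.6 23.2 -0. ] [ 0.    0.02 -0.09]
```

```bash
sed -i 's/55\.3/58.3/g' arc.py; python3 arc.py 0.385 0.1 8 0
```

```text
th now 0.3781239259533873 93.00095087607433 [-6.85692409 10.02949456  7.05575645]
0.35 [ 1.7  2.1 -0. ] [ 0.    0.   -0.01]
0.31 [ 4.1  4.4 -0. ] [ 0.    0.01 -0.02]
0.28 [ 6.6  6.5 -0. ] [ 0.    0.01 -0.03]
0.24 [ 9.2  8.6 -0. ] [ 0.    0.01 -0.05]
0.21 [11.9 10.6 -0. ] [ 0.    0.01 -0.06]
0.17 [14.6 12.5 -0. ] [ 0.    0.02 -0.07]
0.14 [17.4 14.3 -0. ] [ 0.    0.02 -0.08]
0.1 [20.3 16.  -0. ] [ 0.    0.02 -0.09]
```

>>> carry_out --series '[[[1.2,2.4,0,0,0,0],[3.6,4.9,0,0,0,0],[6.2,7,0,0,0,0],[8.8,9,0,0,0,0]]]'

```text
clock: 29.28
tool_pos: [0.4682, 0.0018, 0.2175]
orientation: [-71.7, 89.9, 9.1]
force: [6.7, 3.5, -4.4]
opening: 0.0088
```

```bash
python3 arc.py 0.24 0.0 7 0
```

```text
th now 0.2587689468904881 92.85156141640677 [ 6.69558586  3.5127416  -4.37859347]
0.21 [ 3.6  3.4 -0. ] [0.   0.01 0.02]
0.17 [ 6.3  5.2 -0. ] [0.01 0.01 0.04]
0.14 [ 8.9  7.  -0. ] [0.01 0.02 0.06]
0.1 [11.7  8.6 -0. ] [0.01 0.03 0.08]
0.07 [14.5 10.2 -0. ] [0.02 0.03 0.1 ]
0.03 [17.3 11.7 -0. ] [0.02 0.04 0.11]
0.0 [20.2 13.  -0. ] [0.02 0.04 0.13]
```

>>> carry_out --series '[[[3,2.4,0,0,0,0],[6,4.5,0,0,0,0],[9,6.2,0,0,0,0],[11.7,7.8,0,0,0,0],[13.5,8.6,0,0,0,0]]]'

```text
clock: 29.9
tool_pos: [0.46, 0.0032, 0.2043]
orientation: [-74.6, 89.8, 6.2]
force: [6.5, 2.5, -1.9]
opening: 0.0092
```

```bash
python3 arc.py 0.08 -0.02 5 0;  python3 - <<'E'
from h import *
s=Cam("side");s.crop(300,150,390,240,8,"s28.png")
E
```

```text
th now 0.09046264364113688 92.31132374395489 [ 6.51669619  2.52579739 -1.88874677]
0.06 [ 2.   2.2 -0. ] [0.01 0.01 0.03]
0.04 [ 3.7  3.1 -0. ] [0.01 0.02 0.07]
0.02 [ 5.3  3.9 -0. ] [0.02 0.03 0.1 ]
0.0 [ 7.   4.7 -0. ] [0.03 0.04 0.14]
-0.02 [ 8.7  5.5 -0. ] [0.03 0.05 0.17]
```

View pics/s28.png

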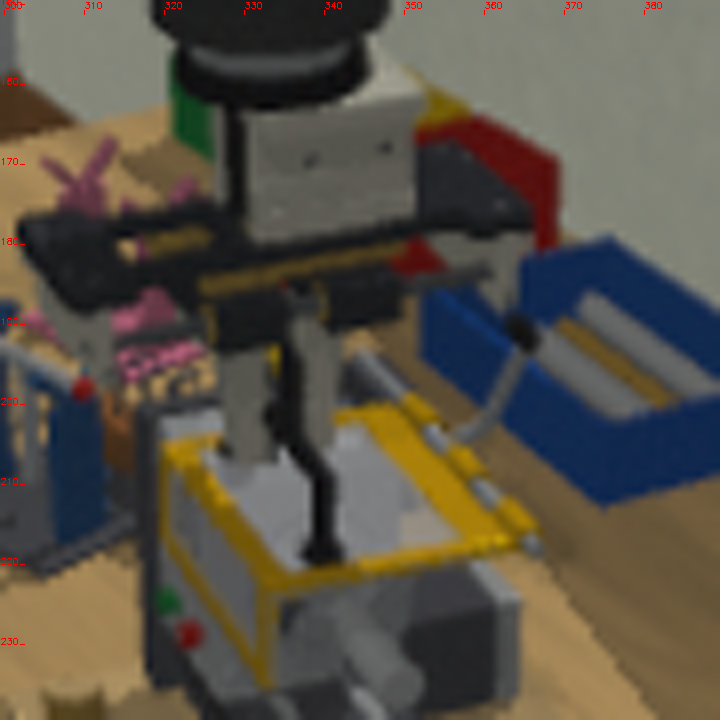

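The guard is almost level. I'll feel for the buffer in small steps.

>>> carry_out --series '[[[1.7,0.9,0,0,0,0],[3.4,1.6,0,0,0,0],[5,2.2,0,0,0,0],[5,2.2,0,0,0,0]]]'

```text
clock: 30.45
tool_pos: [0.459, 0.0034, 0.2018]
orientation: [-80.9, 89.6, -0.0]
force: [1.9, 2.3, 14.8]
opening: 0.0093
```

>>> carry_out --series '[[[1,0.3,0,0,0,0],[2,0.6,0,0,0,0],[2,0.6,0,0,0,0]]]'

```text
clock: 30.82
tool_pos: [0.4591, 0.0034, 0.2015]
orientation: [-82.0, 89.5, -1.0]
force: [-2.9, 3.0, 26.5]
opening: 0.0091
```

```bash
python3 - <<'E'
from h import *
s=Cam("side")
for th in(0,.05,.1):
    f=np.array([-np.cos(th),np.sin(th)]);n=np.array([np.sin(th),np.cos(th)])
    q=np.array([56,178]);c=q+115*f;k=c-45*n
    P=[W(p[0],y,p[1]) for p in(c,k) for y in(-85,45)];print(th,s.proj(P).round(1).tolist())
    if th==0:s.crop(310,180,375,245,12,"s29.png",P)
E
```

```text
0 [[331.3, 224.4], [317.8, 205.9], [331.6, 236.3], [318.2, 217.1]]
0.05 [[331.3, 222.9], [317.8, 204.5], [330.9, 234.9], [317.6, 215.8]]
0.1 [[331.4, 221.3], [317.8, 203.0], [330.4, 233.5], [317.1, 214.5]]
```

View pics/s29.png

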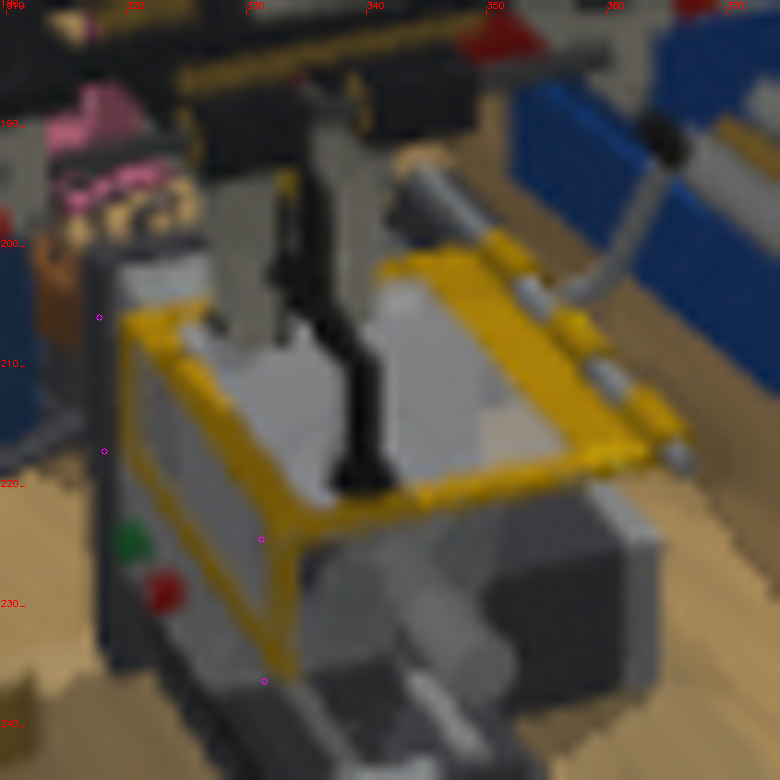

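The guard's corners at (333.5,224) and (320.5,206) match the rows predicted for a shut guard. The force rose to 26 N with no travel, so it's on the stop. I'll relax a little, then open.

>>> carry_out --series '[[[-1,0,0,0,0,0],[-1.5,0,0,0,0,0]]]'

```text
clock: 31.12
tool_pos: [0.459, 0.0034, 0.2017]
orientation: [-80.7, 89.6, 0.2]
force: [4.1, 1.1, 11.6]
opening: 0.0088
```

>>> carry_out --series '[[[0,0,0,0,0,0],[0,0,0,0,0,0],[0,0,0,0,0,0],[0,0,0,0,0,0]]]' --hand 0.4

```text
clock: 31.62
tool_pos: [0.4555, 0.003, 0.198]
orientation: [140.5, 89.9, -138.7]
force: [-0.7, 0.9, 0.2]
opening: 0.026
```

>>> carry_out --series '[[[-5,0,0,0,0,0],[-15,0,0,0,0,0],[-30,0,0,0,0,0],[-50,0,0,0,0,0],[-75,0,0,0,0,0],[-100,0,0,0,0,0],[-120,0,0,0,0,0],[-130,0,0,0,0,0],[-130,0,0,0,0,0],[-130,0,0,0,0,0]]]'

```text
clock: 32.88
tool_pos: [0.4555, 0.0033, 0.3278]
orientation: [128.3, 90.0, -150.8]
force: [-0.0, -0.0, 0.2]
opening: 0.026
```

```bash
python3 - <<'E'
from h import *
o=get_obs();print(o["clock"],o["tool_pos"],o["force"])
s=Cam("side");t=Cam("top")
s.crop(280,170,380,250,8,"s30.png");t.crop(220,140,440,250,3,"t30.png")
E
```

```text
32.875 [0.45554246 0.00325446 0.32776087] [-0.04104901 -0.00825102  0.20327072]
```

View pics/s30.png

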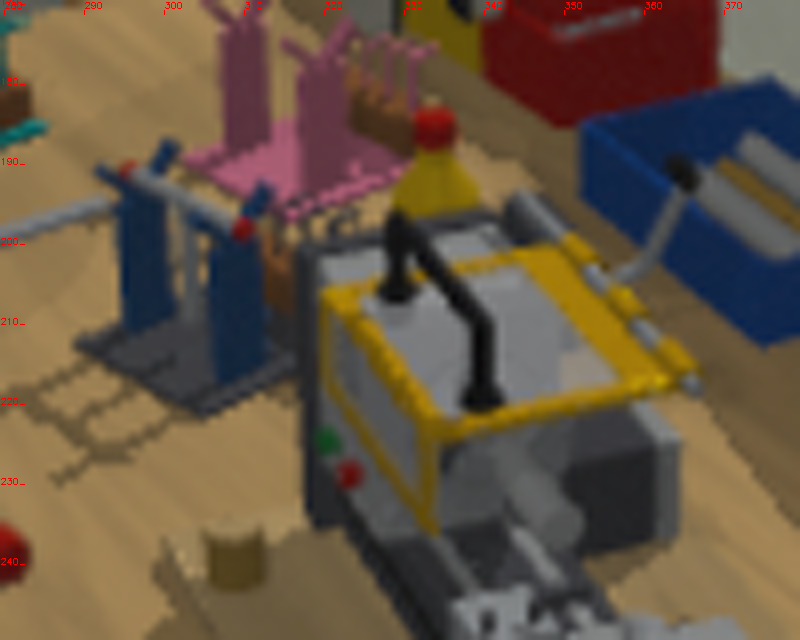

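View pics/t30.png

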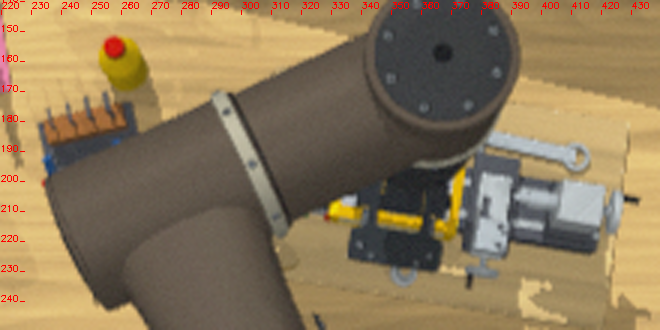

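```bash
python3 - <<'E'
from plant import close_job,get_obs
print(get_obs()["force"],close_job())
E
```

```text
the job is handed in; nothing more can be done
[-0.58945366 -0.23315392 -0.25701605] None
```

The key is hanging in the blue rest, the guard is shut on its front buffer, and the job is handed in. It took about 33 s of the 72 s. `close_job()` gives no verdict.

**Key:** I pulled it out of the chuck along its own axis and laid it into both V-notches. It was let go with the guard still leaning back.

**Guard:** I pushed it over from behind by its front corner to a little past upright, where it held by itself. I then gripped the handle bar from above and lowered it at roughly 0.4 rad/s. At the bottom it met the buffer firmly: the push-back rose to 26 N with almost no further movement. I eased off before opening the fingers.

**Last checks:**
- **Side picture:** the bar lies in both notches with the shank hanging down. The guard stayed level and unmoved after I let go.
- **Forces and other parts:** the tool was about 0.13 m clear, with near-zero force. The other tools in view looked undisturbed, but I did not measure them.

**Disagreements:**
- My assumed hinge position was about 3 mm off, which built up about 25 N on the handle at 0.4 rad until I corrected the arc.
- In the last check the guard's corners were about 2 px sideways of where I predicted, though their height fitted a shut guard. I could judge the angle from pictures only to about 0.03 rad.

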